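# Stack a sectional hydraulic valve and thread its tie rods

## Robot

A 6-joint arm with a two-finger parallel gripper is mounted at the origin on a cart in front of the work surface, level with it; the furniture and walls round the work are solid. World frame = base frame: x ahead of the robot, y to its left, z up, the work surface at z = 0. Lengths are in m, angles in rad, forces in N, time in s.
With the tool pointing down it reaches from about 0.3 to 0.775 m from the base axis. Payload 14.6 kg.
Tool frame: the origin (TCP) lies at the centre of the arm's flange, where the gripper is bolted on; the fingertips stand 199 mm ahead of it and the grasp point (between the pads) lies ctrl.tcp_to_grasp ahead of it (ctrl.tcp_to_grasp is the distance from the TCP to the grasp point, in m); z points along the fingers, y is the line along which they close (so a half turn about z gives the same grasp; the last joint's range is limited). The gripper opens to 94 mm and grips with 3 to 60 N. Pads are 16 mm wide; open, the fingers measure 119 mm over their backs; the gripper's body (75 mm by 177 mm) begins 78 mm behind the grasp point.
Start: joints at [1.177, 0.3, 1.521, -0, 1.321, -0.067], TCP at [0.177, 0.521, 0.405] pointing down, gripper open.
Joint ranges: [-3.03, 3.03], [-0.79, 2.21], [0.23, 2.52], [-1.04, 4.18], [0, 3.07], [-2.55, 2.55]. Speed limits (rad/s): [2.22, 2.22, 2.57, 3.14, 3.14, 3.14].

## Interface

Orientations are given as [roll, pitch, yaw] about the fixed x, y, z axes, in that order (R = Rz(yaw) Ry(pitch) Rx(roll)).
In Python, from station import ctrl gives the robot as it stands. The module is installed in compiled form; this text tells all that it offers.
- The arm moves only by the shell command python3 -m jog 'ROWS' [OPENING] [FORCE]. ROWS is JSON, a list of rows, each a list of 6 numbers: the shift along the tool's x, y, z in cm, then the turn, a rotation vector about the tool's x, y, z in rad. In form: [[tx, ty, tz, ax, ay, az], ...]. A call has 1 to 8 rows; each row is the pose to reach, as a shift and turn from the pose commanded when the call began, along the tool's axes at that moment; what a row does not reach only later rows make up. A row lasts 1/10 s, in which the tool goes at most 50 mm and 8.59 degrees, less where a joint would pass 70% of its speed; a pose out of reach is approached as far as the arm can. A call with a gripper value outside its range is refused whole. OPENING is the opening in per cent of the stroke, from 0 (shut) to 100 (fully open), set as the call begins (- or left out, the last holds). The fingers move at their own pace and stop on an object; FORCE is the grip in N (left out, the last holds). Time passes only in rows, so rows that repeat a pose let the fingers close. It gives the time, the measured TCP pose, the force, the opening and the grip force at its end, in the units of the state.
- ctrl.get_obs(): the state, without advancing time (a new reading comes with each control period).
- ctrl.camera(name): name is "scene" or "top" or "wrist"; returns a dict with "img" (400x640x3 uint8, blue, green, red), "intrinsics" (3x3 intrinsics, pixels), "R" (3x3) and "t" (3): a world point X has camera coordinates R X + t. Camera axes: x right, y down, z forward; pixel columns grow to the right and rows downward; lengths in m; the calibration is good to about 2 mm. A picture is of the moment at which its call begins. There is no depth.
- ctrl.hand_in(): hands the job in; it is judged then, once.
The state is a dict: "time_s": time; "qpos": joint angles; "joint_vel": joint speeds; "tau": joint torques, N m; "ee_pos": TCP position; "eef_rot": TCP orientation; "force": force on the tool from outside, world axes, zero at the start; "moment": the same for the moment, N m; "grip_width": finger opening in m; "grip_force": force on a finger pad.
Only numpy, scipy, OpenCV 4.12 (cv2) and the standard library are available. Lean on these libraries where they do the work, as an engineer would, in place of code of your own. Each camera call takes 0.05 s, during which the arm holds its last target. There are 200 camera calls.

## Task

Assemble the sectional hydraulic valve on the grey inlet section on its dark plate: for every valve section on the bench lay a brass seal plate and then the section, in any order and either way round, with the tie-rod holes in line, and close the pack with one more seal plate and the blue end cover. When the pack is complete, thread both tie rods from the wooden block down through all the layers until they bottom in the inlet section, and let go. Leave the other things on the bench where they are.

Things in the scene. Friction and masses are not known exactly. Their poses are not given: they have to be found in the camera images.
- inlet_section: Grey inlet section fixed on a dark steel plate 150 x 84 x 8 mm. The grey block, 100 x 56 mm, is centred on the plate; its flat top, 36 mm above the bench, carries the pack; the two black ports in the middle are dummies in every part. Origin: centre of the plate's underside, on the bench; x along the 100 mm, z up; a steel fitting with green plug at the +x end. Fixed, but its place and yaw vary.
- inlet_hole_a (a point): Mouth of the tie-rod hole in the inlet section at (36, 14) mm of its frame, 36 mm above the bench: 12 mm wide, 22 mm deep, blind.
- inlet_hole_b (a point): Mouth of the other tie-rod hole, at (-36, -14) mm of the inlet section's frame, 36 mm above the bench: 12 mm wide, 22 mm deep, blind.
- section_red: Valve section with red plug and labels: aluminium block 100 x 56 x 36 mm, 0.35 kg; round black spool cap reaches 14 mm beyond its +x end, red plug 7 mm beyond the -x end. Two through holes, 12 mm, at (36, 14) and (-36, -14) mm. Flat sides: grip across the 56 mm. Origin: centre of underside; x along the 100 mm, z up. Either way round fits. May be absent.
- section_blue: Valve section with blue plug and labels: aluminium block 100 x 56 x 36 mm, 0.35 kg; round black spool cap reaches 14 mm beyond its +x end, blue plug 7 mm beyond the -x end. Two through holes, 12 mm, at (36, 14) and (-36, -14) mm. Flat sides: grip across the 56 mm. Origin: centre of underside; x along the 100 mm, z up. Either way round fits. May be absent.
- seal_plate_1: Seal plate 1 (three are alike): flat brass plate 100 x 56 x 8 mm with black O-rings, the same two through holes as the sections at (36, 14) and (-36, -14) mm, 80 g. Starts flat on the bench. Origin: centre of underside; x along the 100 mm, z up. Same either way round and either face up. A plate that is not needed stays on the bench.
- seal_plate_2: Seal plate 2 (three are alike): flat brass plate 100 x 56 x 8 mm with black O-rings, the same two through holes as the sections at (36, 14) and (-36, -14) mm, 80 g. Starts flat on the bench. Origin: centre of underside; x along the 100 mm, z up. Same either way round and either face up. A plate that is not needed stays on the bench.
- seal_plate_3: Seal plate 3 (three are alike): flat brass plate 100 x 56 x 8 mm with black O-rings, the same two through holes as the sections at (36, 14) and (-36, -14) mm, 80 g. Starts flat on the bench. Origin: centre of underside; x along the 100 mm, z up. Same either way round and either face up. A plate that is not needed stays on the bench.
- end_cover: Blue end cover: plate 100 x 56 x 18 mm, 0.22 kg, with a small steel hexagon plug 8 mm high in the middle of its top, and the same two 12 mm through holes at (36, 14) and (-36, -14) mm. Origin: centre of underside; x along the 100 mm, z up. Starts flat on the bench, plug up. Either way round fits.
- tie_rod_1: Tie rod 1 (two are alike): steel rod 10 mm thick, 175 mm long overall, upright, tapered nose (3 mm thick at the tip, full 10 mm from 12 mm up); knurled dark thumb nut, 18 mm thick, from 145 to 169 mm above the tip: grip it there. 0.1 kg. Origin at the tip of the nose, z up along the rod. Fully home the tip is 14 mm above the bench.
- tie_rod_2: Tie rod 2 (two are alike): steel rod 10 mm thick, 175 mm long overall, upright, tapered nose (3 mm thick at the tip, full 10 mm from 12 mm up); knurled dark thumb nut, 18 mm thick, from 145 to 169 mm above the tip: grip it there. 0.1 kg. Origin at the tip of the nose, z up along the rod. Fully home the tip is 14 mm above the bench.
- rod_1_tip (a point): Tip of tie rod 1's nose (its lower end), on the rod's axis.
- rod_2_tip (a point): Tip of tie rod 2's nose (its lower end), on the rod's axis.
- rod_block: Pale wooden block 130 x 85 x 75 mm with two 11 mm holes, 63 mm deep, 70 mm apart, in which the tie rods stand, leaning a degree or so in their play (nut 157 to 181 mm above the bench). Loose, 0.75 kg. Origin: centre of underside; x along the 130 mm; holes at x = -35 and 35 mm.
- bench_clamp: Steel bench clamp with a hydraulic block, fixed, never moved: a long bar, a red lever and a blue lever, all below 80 mm. Only its tall chrome crank is in the way of carried parts: it rises to 270 mm above the bench at about (120 to 165, -15 to 45) mm of this frame; pass it on the robot's side. Origin: middle of its underside; axes as the world's.
- cap: Orange open end cap, 42 mm across, 36 mm high: leave it alone. Origin: centre of underside.
- gauge: Green step gauge block, 82 x 43 x 34 mm: leave it alone. Origin: centre of underside.
Mind the look-alikes: they are no part of the job. There is more than one size of the end_cover; the one meant has the size given above.

How it is judged:
By the outcome, as a careful person would: the job done as asked, in the order asked, and still so for the second after the job is handed in, with the robot touching nothing.
Of section_red, section_blue only 1 to 2 are there at a start; the rules pass over those that are not, and their reading is None.
At some moment in a run one of rod_block may be knocked a few centimetres aside while the robot is not near it.
It also fails if it takes over 210 s, if anything falls off the work surface, if the arm or the gripper's body presses on something with over 40 N, if the wrist force passes 120 N, or if a joint passes its speed limit or range.

## Working session

There is one attempt and no reset: what is moved stays moved. The work goes in short steps, Python scripts to look and compute and a shell command to move; the robot and the scene stay as the last step left them, time stands still between calls to the robot, and variables do not carry over. Pictures are saved under pics/ and viewed, at most 14 in all, crops included, and the job is handed in when it is done.

```bash
mkdir -p pics; ls; python3 - <<'E'
from station import ctrl
import cv2,pickle
o=ctrl.get_obs();print(o,ctrl.tcp_to_grasp)
for n in("scene","top","wrist"):
    c=ctrl.camera(n);cv2.imwrite(f"pics/{n}0.png",c["img"]);pickle.dump(c,open(f"{n}0.pkl","wb"));print(n,c["intrinsics"].tolist(),c["R"].round(4).tolist(),c["t"].round(4).tolist())
E
```

```text
pics
{'time_s': 0.0, 'qpos': array([ 1.17737214e+00,  3.00453247e-01,  1.52159814e+00, -8.72094082e-06,
        1.32071879e+00, -6.65717312e-02]), 'joint_vel': array([-0.00049203, -0.00161591,  0.0005335 ,  0.00076048,  0.00035371,
       -0.0007208 ]), 'tau': array([ 2.74908211e-05, -5.31808627e+01, -3.52736020e+01,  7.08492519e-02,
        2.44693703e-02, -7.76912998e-05]), 'ee_pos': array([0.17655787, 0.52084746, 0.40408878]), 'eef_rot': array([-3.14041717e+00, -6.99037500e-05,  2.81474232e+00]), 'force': array([-0.06907788, -0.26711235, -0.47421734]), 'moment': array([-0.0081746 , -0.0632409 , -0.06474866]), 'grip_force': 0.0, 'grip_width': 0.09398585854245925} 0.1804
scene [[499.26088678774886, 0.0, 328.94529761643014], [0.0, 499.26088678774886, 192.1986044473267], [0.0, 0.0, 1.0]] [[0.7386, -0.6741, -0.0018], [-0.3595, -0.3916, -0.847], [0.5703, 0.6262, -0.5316]] [-0.4496, 0.1845, 1.4568]
top [[365.56621613182284, 0.0, 321.1163551046344], [0.0, 365.56621613182284, 201.37505569510154], [0.0, 0.0, 1.0]] [[-0.025, -0.9997, 0.001], [-0.9987, 0.025, -0.0439], [0.0438, -0.0021, -0.999]] [-0.1389, 0.496, 1.2649]
wrist [[315.4794541732245, 0.0, 322.9795486805293], [0.0, 315.4794541732245, 204.5353168218765], [0.0, 0.0, 1.0]] [[0.321, 0.9471, -0.0009], [0.9161, -0.3103, 0.2541], [0.2404, -0.0824, -0.9672]] [-0.5496, -0.0261, 0.3906]
```

View pics/top0.png

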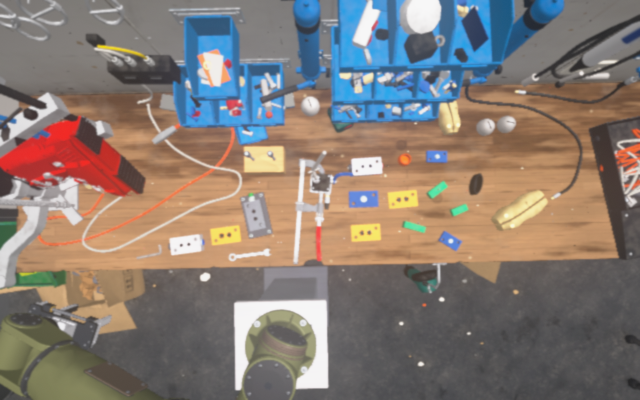

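View pics/scene0.png

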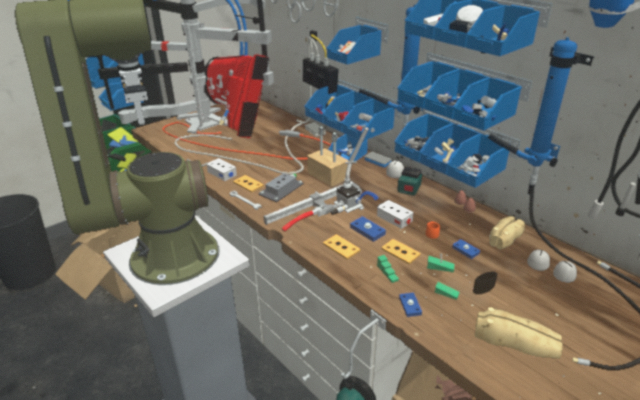

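```bash
cat > h.py <<'E'
import numpy as np,cv2,pickle
from station import ctrl
from scipy.spatial.transform import Rotation as Ro
def ray(c,uv,z):
    K,R,t=c["intrinsics"],c["R"],c["t"]
    d=R.T@np.linalg.inv(K)@np.array([uv[0],uv[1],1.]);C=-R.T@t
    return C+d*(z-C[2])/d[2]
def proj(c,X):
    p=c["intrinsics"]@(c["R"]@np.array(X)+c["t"]);return p[:2]/p[2]
def snap(name,tag,scale=1,crop=None):
    c=ctrl.camera(name);pickle.dump(c,open(f"{tag}.pkl","wb"));im=c["img"]
    if crop:im=im[crop[1]:crop[3],crop[0]:crop[2]]
    cv2.imwrite(f"pics/{tag}.png",cv2.resize(im,None,fx=scale,fy=scale,interpolation=cv2.INTER_CUBIC));return c
def delta(x,y,z,yaw,yawmod=np.pi):
    """row (cm, rad) from the measured pose to TCP x,y,z straight down; tool yaw such that tool x points along yaw (mod yawmod)"""
    o=ctrl.get_obs();R=Ro.from_euler("xyz",o["eef_rot"])
    Rt=min((Ro.from_euler("xyz",[np.pi,0,yaw+k*yawmod]) for k in range(-3,4)),key=lambda r:(R.inv()*r).magnitude())
    s=R.inv().apply(np.array([x,y,z])-o["ee_pos"])*100
    return np.r_[s,(R.inv()*Rt).as_rotvec()].round(3),o["qpos"].round(2)
E
python3 - <<'E'
import pickle,cv2
c=pickle.load(open("top0.pkl","rb"))
cv2.imwrite("pics/topc.png",cv2.resize(c["img"][130:275,155:475],None,fx=2.5,fy=2.5,interpolation=cv2.INTER_CUBIC))
E
```

```text
(no output)
```

View pics/topc.png

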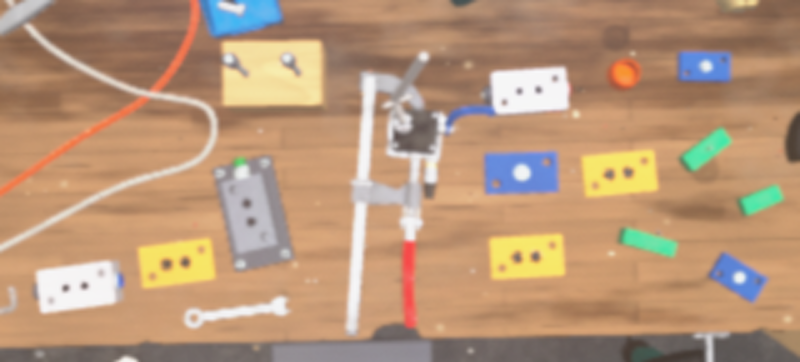

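View pics/wrist0.png

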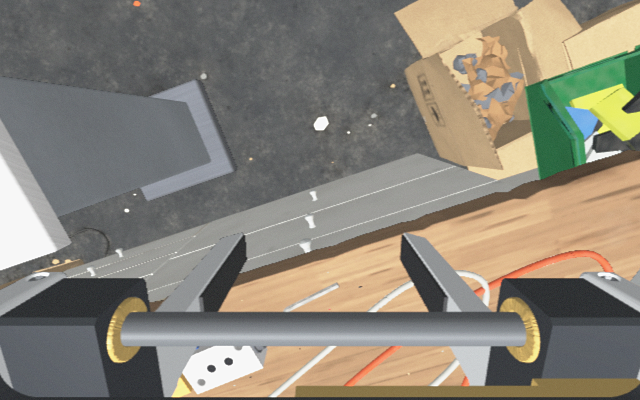

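```bash
python3 - <<'E'
from h import *
c=pickle.load(open("wrist0.pkl","rb"));o=ctrl.get_obs();R=Ro.from_euler("xyz",o["eef_rot"])
C=-c["R"].T@c["t"];print("cam in tool",R.inv().apply(C-o["ee_pos"]),"axes",(c["R"]@R.as_matrix()).round(4).tolist())
print("grasp px",proj(c,R.apply([0,0,.1804])+o["ee_pos"]),"tip",proj(c,R.apply([0,0,.199])+o["ee_pos"]))
c=pickle.load(open("top0.pkl","rb"));hsv=cv2.cvtColor(c["img"],cv2.COLOR_BGR2HSV)
def find(nm,lo,hi,z,amin=60):
    m=cv2.inRange(hsv,lo,hi);m[:,:150]=0;m[:140]=0;m[265:]=0;m[:,480:]=0
    m=cv2.morphologyEx(m,cv2.MORPH_CLOSE,np.ones((3,3)))
    for k in cv2.findContours(m,cv2.RETR_EXTERNAL,cv2.CHAIN_APPROX_NONE)[0]:
        if cv2.contourArea(k)<amin:continue
        b=cv2.boxPoints(cv2.minAreaRect(k));P=np.array([ray(c,p,z)[:2] for p in b])
        e=[P[1]-P[0],P[2]-P[1]];e.sort(key=np.linalg.norm);l=e[1]
        print(nm,cv2.minAreaRect(k)[0],P.mean(0).round(4),"size",np.round([np.linalg.norm(v) for v in e],3),"yaw",round(np.arctan2(l[1],l[0])%np.pi,3))
find("yellow",(20,120,140),(30,255,255),.008)
find("blue",(105,120,100),(125,255,255),.018)
find("white",(0,0,200),(180,40,255),.036)
find("wood",(18,60,180),(28,130,255),.075,300)
find("grey",(100,10,90),(130,90,160),.036,150)
E
```

```text
cam in tool [ 7.40117525e-02 -2.92414337e-07  2.03053874e-02] axes [[-0.0, 1.0, 0.0001], [-0.9672, 0.0, -0.2541], [-0.2541, -0.0001, 0.9672]]
grasp px [323.0103797 260.6671449] tip [323.01041334 247.61633892]
yellow (225.2923126220703, 234.83847045898438) [0.3842 0.1853] size [0.058 0.101] yaw 1.67
yellow (365.42926025390625, 232.2261505126953) [ 0.381 -0.303] size [0.058 0.102] yaw 1.601
yellow (402.3449401855469, 198.87191772460938) [ 0.4942 -0.4357] size [0.058 0.102] yaw 1.641
blue (449.80877685546875, 240.4853057861328) [ 0.3457 -0.5925] size [0.033 0.065] yaw 1.003
blue (363.0, 198.5) [ 0.4984 -0.2969] size [0.045 0.09 ] yaw 1.546
blue (436.0, 156.0) [ 0.6405 -0.5562] size [0.035 0.063] yaw 1.546
white (248.82806396484375, 254.5814666748047) [0.3164 0.0989] size [0.024 0.137] yaw 1.666
white (185.59735107421875, 244.2139892578125) [0.3569 0.3134] size [0.058 0.108] yaw 1.681
white (317.1499938964844, 197.5500030517578) [ 0.5049 -0.1381] size [0.087 0.177] yaw 2.797
white (299.1124572753906, 210.5570526123047) [ 0.4628 -0.0753] size [0.024 0.353] yaw 3.068
white (366.66241455078125, 165.77410888671875) [ 0.6098 -0.3108] size [0.06  0.106] yaw 1.618
white (197.79779052734375, 192.56007385253906) [0.5329 0.27  ] size [0.282 0.32 ] yaw 2.973
wood (263.5, 159.0) [0.6356 0.0372] size [0.08 0.13] yaw 1.546
```

```bash
python3 - <<'E'
from h import *
c=pickle.load(open("top0.pkl","rb"))
for n,p,z in(("inlet",(253,212),.036),("inl top",(240,180),.036),("inl bot",(267,248),.036),("crank tip",(422,57),.26),("crank base",(395,105),.05),("rod1",(235,66),.17),("rod2",(291,66),.17)):
    print(n,ray(c,(155+p[0]/2.5,130+p[1]/2.5),z).round(3))
x=ray(c,(155+253/2.5,130+212/2.5),.036)
print(delta(x[0],x[1],.36,.24))
E
```

```text
inlet [0.451 0.072 0.036]
inl top [0.495 0.089 0.036]
inl bot [0.401 0.053 0.036]
crank tip [ 0.619 -0.162  0.26 ]
crank base [ 0.591 -0.126  0.05 ]
rod1 [0.629 0.067 0.17 ]
rod2 [ 0.627 -0.002  0.17 ]
(array([-4.0407e+01, -3.3745e+01,  4.4500e+00, -1.0000e-03, -0.0000e+00,
       -5.6700e-01]), array([ 1.18,  0.3 ,  1.52,  0.  ,  1.32, -0.07]))
```

```bash
python3 -m jog '[[-5,-4,0.5,0,0,-0.07],[-9,-7.5,1,0,0,-0.14],[-13,-11,1.5,0,0,-0.2],[-17,-14,2,0,0,-0.27],[-21,-17.5,2.5,0,0,-0.34],[-25,-21,3,0,0,-0.4],[-29,-24,3.5,0,0,-0.45],[-33,-27,4,0,0,-0.5]]'; python3 - <<'E'
from h import *
print(delta(.451,.072,.36,.24))
E
```

```text
time_s: 0.95
ee_pos: [0.3872, 0.1808, 0.3674]
eef_rot: [3.142, 0.0, -2.966]
force: [1.2, 1.3, -0.4]
grip_width: 0.0939
grip_force: 0.0
(array([ -4.386, -11.823,   0.741,   0.   ,   0.   ,  -0.065]), array([ 0.35,  0.06,  1.89,  0.  ,  1.19, -1.4 ]))
```

```bash
python3 -m jog '[[-2.2,-6,0.5,0,0,-0.03],[-4.4,-11.8,0.7,0,0,-0.065],[-4.4,-11.8,0.7,0,0,-0.065],[-4.4,-11.8,0.7,0,0,-0.065],[-4.4,-11.8,0.7,0,0,-0.065]]'; python3 - <<'E'
from h import *
snap("wrist","w_inlet",2.5,(170,60,470,290))
E
```

```text
time_s: 1.45
ee_pos: [0.4503, 0.0739, 0.3602]
eef_rot: [3.141, -0.001, -2.905]
force: [0.5, 0.2, -0.2]
grip_width: 0.0938
grip_force: 0.0
```

View pics/w_inlet.png

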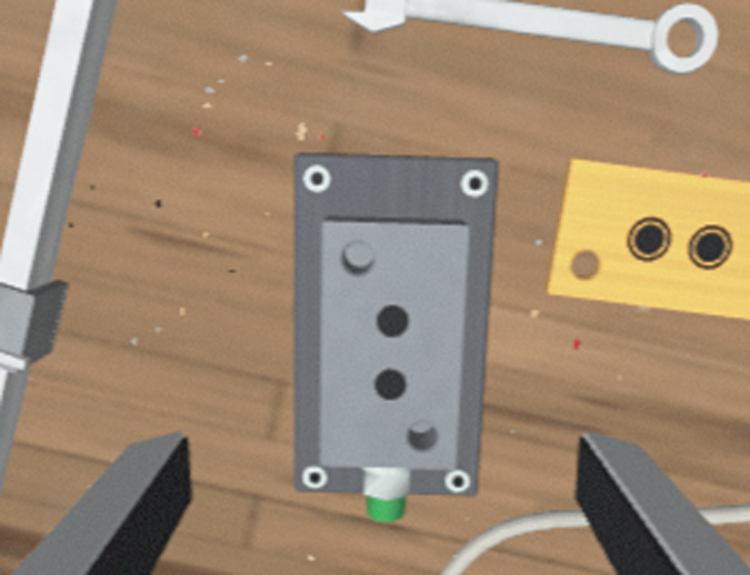

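```bash
cat >> h.py <<'E'
HA=np.arctan2(14,36)
def hole(c,X,win=15,k=6):
    """refine a 12 mm hole mouth near world point X by a Hough circle on the upsampled patch"""
    p=proj(c,X);r=proj(c,np.array(X)+[0,.006,0])-p;r=np.linalg.norm(r)*k
    x0,y0=(p-win).round().astype(int)
    g=cv2.cvtColor(c["img"],cv2.COLOR_BGR2GRAY)[y0:y0+2*win,x0:x0+2*win]
    g=cv2.GaussianBlur(cv2.resize(g,None,fx=k,fy=k,interpolation=cv2.INTER_CUBIC),(0,0),3)
    g=cv2.normalize(g,None,0,255,cv2.NORM_MINMAX)
    h=cv2.HoughCircles(g,cv2.HOUGH_GRADIENT,1,200,param1=80,param2=8,minRadius=int(r*.85),maxRadius=int(r*1.15))
    if h is None:return None
    uv=(h[0,0,:2]+.5)/k-.5+[x0,y0]
    return ray(c,uv,X[2])[:2],uv
def part(c,x,y,z,yaw,win=15):
    """centre and yaw from both tie-rod holes, mouth height z; prints hole distance (77.25)"""
    for i in range(2):
        u=np.array([np.cos(yaw),np.sin(yaw)]);v=np.array([-u[1],u[0]])
        H=[hole(c,[*(np.array([x,y])+s*(.036*u+.014*v)),z],win) for s in(1,-1)]
        if any(h is None for h in H):print("miss",H);return
        d=H[0][0]-H[1][0];m=(H[0][0]+H[1][0])/2;x,y=m;yaw=np.arctan2(d[1],d[0])-HA
    print("centre",m.round(4),"yaw",round(yaw,4),"dist",(np.linalg.norm(d)*1000).round(2),[h[1].round(1).tolist() for h in H])
    return x,y,yaw
E
python3 - <<'E'
from h import *
c=pickle.load(open("w_inlet.pkl","rb"))
a=ray(c,(170+358/2.5,60+256/2.5),.036)[:2];b=ray(c,(170+422/2.5,60+435/2.5),.036)[:2]
print(a,b,(a+b)/2,np.arctan2(*(b-a)[::-1])-HA)
x,y=(a+b)/2;yaw=np.arctan2(*(b-a)[::-1])-HA
for w in(13,15,17):part(c,x,y,.036,yaw,w)
E
```

```text
[0.41721362 0.05656755] [0.48222096 0.09857256] [0.44971729 0.07757006] 0.20277822483305658
centre [0.4489 0.0772] yaw 0.1877 dist 78.92 [[338.3, 234.0], [313.3, 160.5]]
centre [0.4491 0.0772] yaw 0.1843 dist 79.21 [[338.2, 234.3], [313.3, 160.5]]
centre [0.4491 0.0772] yaw 0.1843 dist 79.21 [[338.2, 234.3], [313.3, 160.5]]
```

```bash
python3 - <<'E'
from h import *
c=pickle.load(open("w_inlet.pkl","rb"));im=c["img"]
P=[]
for u,v in((338,234),(313,162)):
    p=im[v-14:v+14,u-14:u+14];p=cv2.resize(p,None,fx=12,fy=12,interpolation=cv2.INTER_CUBIC)
    p=cv2.normalize(p,None,0,255,cv2.NORM_MINMAX)
    for i in range(0,28,4):cv2.putText(p,str(u-14+i),(i*12,10),0,.35,(0,0,255));cv2.putText(p,str(v-14+i),(0,i*12+6),0,.35,(0,255,255))
    P.append(p)
cv2.imwrite("pics/holes.png",np.hstack(P))
E
```

```text
(no output)
```

View pics/holes.png

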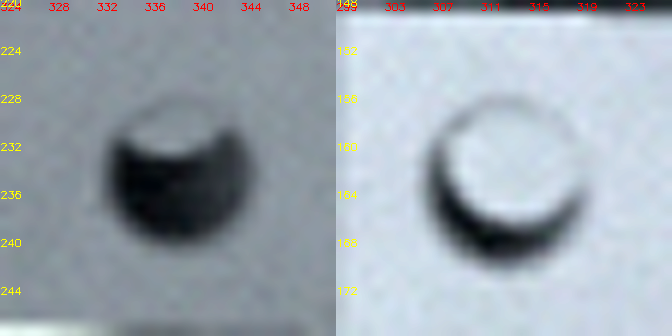

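```bash
cat >> h.py <<'E'
from scipy.ndimage import map_coordinates,gaussian_filter
from scipy.optimize import least_squares
def hole(c,X,win=0):
    p0=proj(c,X);r0=np.linalg.norm(proj(c,np.array(X)+[0,.006,0])-p0)
    g=gaussian_filter(cv2.cvtColor(c["img"],cv2.COLOR_BGR2GRAY).astype(float),.6)
    A=np.linspace(0,2*np.pi,72,endpoint=False);p=p0.copy()
    for it in range(8):
        lo,hi=((.5,1.6) if it<3 else (.75,1.3));rr=np.arange(lo*r0,hi*r0,.1)
        U=p[0]+np.outer(np.cos(A),rr);V=p[1]+np.outer(np.sin(A),rr)
        d=np.gradient(map_coordinates(g,[V,U],order=3),axis=1)/.1   # dark hole: brightness rises outward
        k=d.argmax(1);s=d[np.arange(72),k];ok=s>max(3,.2*s.max())
        e=np.c_[U[np.arange(72),k],V[np.arange(72),k]][ok]
        f=least_squares(lambda q:np.hypot(e[:,0]-q[0],e[:,1]-q[1])-r0,p,loss="soft_l1",f_scale=.3)
        p=f.x
    return ray(c,p,X[2])[:2],p,ok.sum(),np.median(abs(f.fun))
E
python3 - <<'E'
from h import *
c=pickle.load(open("w_inlet.pkl","rb"))
part(c,.4495,.0775,.036,.2)
for z,(u,v) in((.036,(338,234)),(.036,(313,162))):print(hole(c,ray(c,(u,v),z)))
E
```

```text
centre [0.45  0.077] yaw 0.2092 dist 77.03 [[338.4, 233.9], [312.4, 162.8]]
(array([0.48221043, 0.09811567]), array([338.36904285, 233.89160146]), np.int64(60), np.float64(0.13944660424735567))
(array([0.41777231, 0.05590126]), array([312.39431417, 162.80215419]), np.int64(58), np.float64(0.5436237028945863))
```

```bash
python3 - <<'E'
from h import *
print(delta(.384,.185,.32,1.67,2*np.pi))
E
```

```text
(array([ 3.81 , 12.297,  4.038, -0.   , -0.   ,  1.71 ]), array([ 0.08,  0.14,  1.83,  0.  ,  1.18, -1.73]))
```

```bash
python3 -m jog '[[1,3.5,1,0,0,0.14],[2,7,2,0,0,0.29],[3,10.5,3,0,0,0.43],[3.8,12.3,4,0,0,0.58],[3.8,12.3,4,0,0,0.72],[3.8,12.3,4,0,0,0.87],[3.8,12.3,4,0,0,1.01],[3.8,12.3,4,0,0,1.16]]' ; python3 -m jog '[[0,0,0,0,0,0.14],[0,0,0,0,0,0.28],[0,0,0,0,0,0.42],[0,0,0,0,0,0.55],[0,0,0,0,0,0.55],[0,0,0,0,0,0.55]]';  python3 - <<'E'
from h import *
c=snap("wrist","w_s1")
x,y,a=part(c,.3842,.1853,.008,1.67)
print(delta(x,y,.2015,a))
E
```

```text
time_s: 2.3
ee_pos: [0.3835, 0.1856, 0.3206]
eef_rot: [3.141, -0.0, 2.216]
force: [-0.6, -0.0, 1.5]
grip_width: 0.0943
grip_force: 0.0
time_s: 2.9
ee_pos: [0.3839, 0.1852, 0.3206]
eef_rot: [3.141, -0.0, 1.675]
force: [0.3, -0.3, -0.2]
grip_width: 0.0938
grip_force: 0.0
centre [0.384  0.1848] yaw 1.6811 dist 76.96 [[308.0, 164.5], [337.6, 237.1]]
(array([-2.1000e-02, -7.0000e-03,  1.1903e+01,  0.0000e+00, -0.0000e+00,
       -7.0000e-03]), array([0.36, 0.12, 1.95, 0.  , 1.07, 0.26]))
```

```bash
python3 -m jog '[[0,0,4,0,0,-0.007],[0,0,8,0,0,-0.007],[0,0,11,0,0,-0.007],[0,0,11.9,0,0,-0.007],[0,0,11.9,0,0,-0.007],[0,0,11.9,0,0,-0.007]]' ; python3 -m jog '[[0,0,0,0,0,0],[0,0,0,0,0,0],[0,0,0,0,0,0],[0,0,0,0,0,0],[0,0,0,0,0,0],[0,0,0,0,0,0],[0,0,0,0,0,0],[0,0,0,0,0,0]]' 0 25; python3 -m jog '[[0,0,-2,0,0,0],[0,0,-6,0,0,0],[0,0,-10,0,0,0],[0,0,-10,0,0,0],[0,0,-10,0,0,0]]';  python3 - <<'E'
from h import *
print(delta(.450,.077,.30,.209,2*np.pi))
print(delta(.450,.077,.30,.209+np.pi,2*np.pi))
E
```

```text
time_s: 3.55
ee_pos: [0.3846, 0.1848, 0.2022]
eef_rot: [3.141, -0.0, 1.678]
force: [1.0, 0.2, 0.6]
grip_width: 0.0942
grip_force: 0.0
time_s: 4.35
ee_pos: [0.3844, 0.1846, 0.2015]
eef_rot: [3.142, -0.0, 1.677]
force: [-0.3, 0.4, 2.4]
grip_width: 0.0558
grip_force: 25.0
time_s: 4.85
ee_pos: [0.3842, 0.1845, 0.3014]
eef_rot: [3.141, -0.0, 1.677]
force: [0.4, -0.8, -1.8]
grip_width: 0.0553
grip_force: 25.0
(array([-1.139e+01,  5.400e+00,  1.470e-01,  1.000e-03, -1.000e-03,
        1.468e+00]), array([ 0.36,  0.15,  1.97, -0.  ,  1.02,  0.26]))
(array([-1.139e+01,  5.400e+00,  1.470e-01,  1.000e-03,  1.000e-03,
       -1.674e+00]), array([ 0.36,  0.15,  1.97, -0.  ,  1.02,  0.26]))
```

```bash
python3 -m jog '[[-3,1.5,0,0,0,0.14],[-6,3,0,0,0,0.29],[-9,4,0,0,0,0.43],[-11.4,5.4,0,0,0,0.58],[-11.4,5.4,0,0,0,0.72],[-11.4,5.4,0,0,0,0.87],[-11.4,5.4,0,0,0,1.01],[-11.4,5.4,0,0,0,1.16]]' ; python3 -m jog '[[0,0,0,0,0,0.14],[0,0,0,0,0,0.28],[0,0,0,0,0,0.31],[0,0,0,0,0,0.31],[0,0,0,0,0,0.31]]';  python3 - <<'E'
from h import *
c=snap("wrist","w_hold")
o=ctrl.get_obs();part(c,o["ee_pos"][0],o["ee_pos"][1],o["ee_pos"][2]-.2015+.008,.209)
print(delta(.450,.077,.238,.209),o["ee_pos"])
E
```

```text
time_s: 5.65
ee_pos: [0.4499, 0.0768, 0.2995]
eef_rot: [-3.14, 0.003, 0.511]
force: [0.1, 0.2, -1.3]
grip_width: 0.0557
grip_force: 25.0
time_s: 6.15
ee_pos: [0.4501, 0.0769, 0.3008]
eef_rot: [-3.141, 0.001, 0.21]
force: [-0.7, 0.6, -1.8]
grip_width: 0.0556
grip_force: 25.0
centre [0.4504 0.0769] yaw 0.2098 dist 77.34 [[298.5, 190.0], [346.0, 303.9]]
(array([-4.000e-03, -7.000e-03,  6.299e+00, -0.000e+00,  1.000e-03,
        0.000e+00]), array([0.09, 0.22, 1.89, 0.  , 1.04, 1.45])) [0.45009895 0.07693918 0.30098778]
```

```bash
python3 -m jog '[[0,0,3,0,0,0],[0,0,5.5,0,0,0],[0,0,6.2,0,0,0],[0,0,6.3,0,0,0],[0,0,6.3,0,0,0],[0,0,6.3,0,0,0]]' ; python3 -m jog '[[0,0,0,0,0,0],[0,0,0,0,0,0],[0,0,0,0,0,0],[0,0,-4,0,0,0],[0,0,-8,0,0,0],[0,0,-12,0,0,0],[0,0,-12,0,0,0],[0,0,-12,0,0,0]]' 90;  python3 - <<'E'
from h import *
c=snap("wrist","w_p1",2.5,(200,60,440,290))
part(c,.45,.077,.044,.209)
print(delta(.357,.313,.38,1.68,2*np.pi))
E
```

```text
time_s: 6.8
ee_pos: [0.4504, 0.077, 0.2393]
eef_rot: [3.141, -0.001, 0.207]
force: [-0.7, -0.2, -0.3]
grip_width: 0.0554
grip_force: 25.0
time_s: 7.6
ee_pos: [0.45, 0.0769, 0.3587]
eef_rot: [3.141, -0.001, 0.207]
force: [-0.2, -0.5, 0.1]
grip_width: 0.0844
grip_force: 0.0
centre [0.4508 0.0769] yaw 0.2057 dist 77.35 [[308.4, 162.7], [337.4, 235.5]]
(array([-4.2480e+00, -2.5012e+01, -2.2190e+00, -1.0000e-03,  1.0000e-03,
       -1.4730e+00]), array([ 0.09,  0.14,  1.83, -0.  ,  1.17,  1.45]))
```

View pics/w_p1.png

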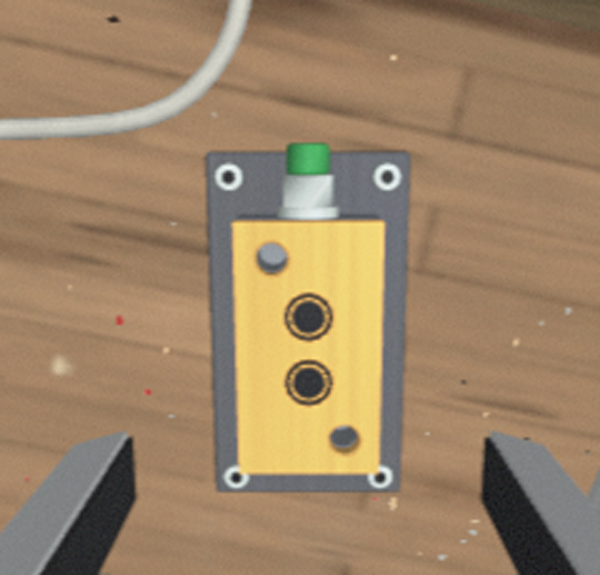

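```bash
python3 - <<'E'
from h import *
for f,ox,P in(("w_inlet",170,[(317,178),(475,183),(314,477),(458,481)]),("w_p1",200,[(228,177),(387,177),(236,477),(380,477)])):
    c=pickle.load(open(f+".pkl","rb"))
    X=np.array([ray(c,(ox+u/2.5-.5,60+v/2.5-.5),.008+.002)[:2] for u,v in P]);print(X.mean(0).round(4));print(X.round(4).tolist())
E
```

```text
[0.4507 0.0775]
[[0.3932, 0.0325], [0.38, 0.0956], [0.5214, 0.0592], [0.5081, 0.1227]]
[0.4498 0.0775]
[[0.5072, 0.1226], [0.5205, 0.0594], [0.3792, 0.0955], [0.3924, 0.0324]]
```

```bash
R='x'; python3 -m jog '[[0,0,0,0,0,-0.14],[0,0,0,0,0,-0.29],[0,0,0,0,0,-0.43],[0,0,0,0,0,-0.58],[0,0,0,0,0,-0.72],[0,0,0,0,0,-0.87],[0,0,0,0,0,-1.01],[0,0,0,0,0,-1.16]]' >/dev/null; python3 -m jog '[[0,0,0,0,0,-0.14],[0,0,0,0,0,-0.29],[0,0,0,0,0,-0.43],[0,0,0,0,0,-0.58],[0,0,0,0,0,-0.72],[0,0,0,0,0,-0.87],[0,0,0,0,0,-1.01],[0,0,0,0,0,-1.16]]' >/dev/null; python3 -m jog '[[0,0,0,0,0,-0.14],[0,0,0,0,0,-0.29],[0,0,0,0,0,-0.43],[0,0,0,0,0,-0.58],[0,0,0,0,0,-0.72],[0,0,0,0,0,-0.82],[0,0,0,0,0,-0.82],[0,0,0,0,0,-0.82]]'; python3 - <<'E'
from h import *
c=snap("wrist","w_p1b")
part(c,.45,.077,.044,.209)
print(delta(.357,.313,.38,1.68,2*np.pi))
E
```

```text
time_s: 10.05
ee_pos: [0.4501, 0.0769, 0.3575]
eef_rot: [3.141, -0.002, -2.94]
force: [-0.5, -0.5, -0.4]
grip_width: 0.0849
grip_force: 0.0
centre [0.45   0.0768] yaw 0.2082 dist 77.3 [[337.0, 237.1], [307.3, 164.3]]
(array([ 4.3840e+00,  2.4997e+01, -2.2180e+00, -1.0000e-03, -1.0000e-03,
        1.6640e+00]), array([ 0.09,  0.14,  1.83,  0.  ,  1.17, -1.68]))
```

```bash
python3 -m jog '[[0.7,4,-0.5,0,0,0.14],[1.5,8.5,-0.5,0,0,0.29],[2.2,13,0,0,0,0.43],[3,17,0,0,0,0.58],[3.7,21,0,0,0,0.72],[4.4,25,0,0,0,0.87],[4.4,25,0,0,0,1.01],[4.4,25,0,0,0,1.16]]' 100 ; python3 -m jog '[[0,0,0,0,0,0.14],[0,0,0,0,0,0.28],[0,0,0,0,0,0.42],[0,0,0,0,0,0.5],[0,0,0,0,0,0.5],[0,0,0,0,0,0.5]]';  python3 - <<'E'
from h import *
c=snap("wrist","w_blue",2.5,(200,60,440,290))
r=part(c,.357,.313,.036,1.68)
if r:print(delta(r[0],r[1],.215,r[2]))
E
```

```text
time_s: 10.9
ee_pos: [0.3553, 0.314, 0.358]
eef_rot: [-3.141, -0.0, 2.263]
force: [-0.2, -0.6, 0.4]
grip_width: 0.0935
grip_force: 0.0
time_s: 11.5
ee_pos: [0.3561, 0.3127, 0.3582]
eef_rot: [-3.141, 0.0, 1.771]
force: [0.0, 0.7, 0.3]
grip_width: 0.0935
grip_force: 0.0
centre [0.3561 0.3149] yaw 1.6833 dist 76.96 [[312.5, 159.3], [334.3, 232.4]]
(array([ 0.219,  0.04 , 14.329, -0.   ,  0.   ,  0.087]), array([ 0.64,  0.18,  1.79, -0.  ,  1.18,  0.44]))
```

View pics/w_blue.png

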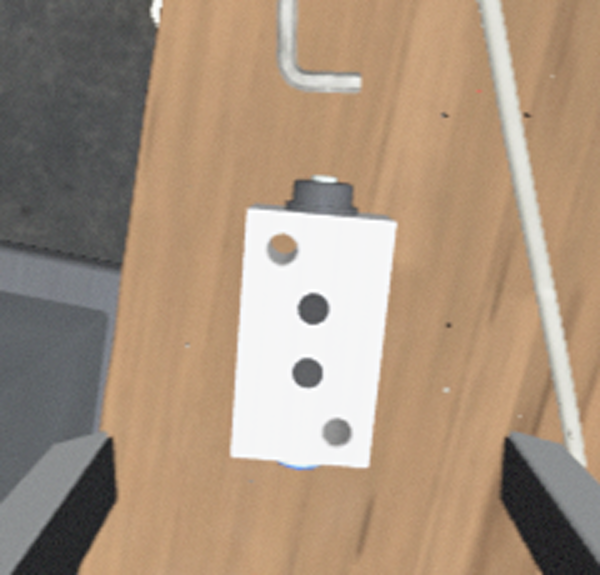

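```bash
python3 -m jog '[[0.2,0.05,4.5,0,0,0.087],[0.2,0.05,9,0,0,0.087],[0.2,0.05,13,0,0,0.087],[0.2,0.05,14.3,0,0,0.087],[0.2,0.05,14.3,0,0,0.087],[0.2,0.05,14.3,0,0,0.087]]' ; python3 -m jog '[[0,0,0,0,0,0],[0,0,0,0,0,0],[0,0,0,0,0,0],[0,0,0,0,0,0],[0,0,0,0,0,0],[0,0,0,0,0,0],[0,0,0,0,0,0],[0,0,0,0,0,0]]' 0 40; python3 -m jog '[[0,0,-2,0,0,0],[0,0,-6,0,0,0],[0,0,-10,0,0,0],[0,0,-12,0,0,0],[0,0,-12,0,0,0]]';  python3 - <<'E'
from h import *
print(delta(.4501,.0769,.33,.207,2*np.pi))
E
```

```text
time_s: 12.15
ee_pos: [0.3567, 0.3152, 0.217]
eef_rot: [3.14, -0.001, 1.683]
force: [0.6, -0.7, 1.0]
grip_width: 0.0939
grip_force: 0.0
time_s: 12.95
ee_pos: [0.3563, 0.3148, 0.2156]
eef_rot: [3.141, -0.0, 1.682]
force: [-0.5, 0.0, 5.3]
grip_width: 0.0553
grip_force: 40.0
time_s: 13.45
ee_pos: [0.3563, 0.3149, 0.3375]
eef_rot: [3.138, -0.002, 1.682]
force: [-0.6, -0.4, -4.1]
grip_width: 0.0557
grip_force: 40.0
(array([-2.4699e+01,  6.6660e+00,  7.1900e-01,  1.0000e-03, -4.0000e-03,
        1.4750e+00]), array([0.65, 0.21, 1.81, 0.  , 1.13, 0.54]))
```

```bash
python3 -m jog '[[-4,1,0,0,0,0.14],[-8,2,0,0,0,0.29],[-12,3,0,0,0,0.43],[-16,4.3,0,0,0,0.58],[-20.5,5.5,0.3,0,0,0.72],[-24.7,6.65,0.7,0,0,0.87],[-24.7,6.65,0.7,0,0,1.01],[-24.7,6.65,0.7,0,0,1.16]]' ; python3 -m jog '[[0,0,0,0,0,0.14],[0,0,0,0,0,0.28],[0,0,0,0,0,0.315],[0,0,0,0,0,0.315],[0,0,0,0,0,0.315]]';  python3 - <<'E'
from h import *
c=snap("wrist","w_hold2")
o=ctrl.get_obs();part(c,o["ee_pos"][0],o["ee_pos"][1],o["ee_pos"][2]-.2156+.036,.207)
print(delta(.4501,.0769,.2598,.207),o["ee_pos"])
E
```

```text
time_s: 14.25
ee_pos: [0.4498, 0.0754, 0.3262]
eef_rot: [-3.14, 0.003, 0.514]
force: [-0.3, 0.6, -4.3]
grip_width: 0.0556
grip_force: 40.0
time_s: 14.75
ee_pos: [0.4496, 0.0767, 0.3272]
eef_rot: [-3.141, 0.002, 0.209]
force: [0.1, 0.7, -3.6]
grip_width: 0.0554
grip_force: 40.0
centre [0.4495 0.0766] yaw 0.2044 dist 77.63 [[296.7, 196.0], [347.6, 318.3]]
(array([ 5.700e-02, -8.000e-03,  6.771e+00, -0.000e+00,  2.000e-03,
        2.000e-03]), array([ 0.09,  0.18,  1.87, -0.  ,  1.1 ,  1.45])) [0.44965974 0.07671499 0.32751138]
```

```bash
python3 -m jog '[[0.08,0,3,0,0,0],[0.08,0,6,0,0,0],[0.08,0,6.6,0,0,0],[0.08,0,6.75,0,0,0],[0.08,0,6.75,0,0,0],[0.08,0,6.75,0,0,0]]' ; python3 -m jog '[[0,0,0,0,0,0],[0,0,0,0,0,0],[0,0,0,0,0,0],[0,0,-4,0,0,0],[0,0,-8,0,0,0],[0,0,-12,0,0,0],[0,0,-14,0,0,0],[0,0,-14,0,0,0]]' 95;  python3 - <<'E'
from h import *
c=snap("wrist","w_p2")
part(c,.45,.077,.080,.209)
print(delta(.381,-.303,.38,1.60,2*np.pi))
E
```

```text
time_s: 15.4
ee_pos: [0.4509, 0.0769, 0.2621]
eef_rot: [3.141, -0.002, 0.207]
force: [0.7, 0.3, -3.8]
grip_width: 0.0553
grip_force: 40.0
time_s: 16.2
ee_pos: [0.4506, 0.0769, 0.4038]
eef_rot: [3.141, -0.005, 0.207]
force: [-0.5, 0.4, -0.6]
grip_width: 0.0893
grip_force: 0.0
centre [0.4517 0.0771] yaw 0.2081 dist 77.02 [[308.5, 162.7], [336.8, 233.2]]
(array([-1.4621e+01,  3.5746e+01,  2.1470e+00,  2.0000e-03, -2.0000e-03,
       -1.3930e+00]), array([ 0.09,  0.09,  1.78, -0.  ,  1.27,  1.45]))
```

```bash
python3 -m jog '[[0,0,3.6,0,0,0],[0,0,3.6,0,0,0],[0,0,3.6,0,0,0],[0,0,3.6,0,0,0],[0,0,3.6,0,0,0]]'; python3 - <<'E'
from h import *
c=snap("wrist","w_p2b")
part(c,.45,.077,.080,.209)
c=snap("wrist","w_p2c")
part(c,.45,.077,.080,.209)
print(delta(.381,-.303,.36,1.60,2*np.pi))
E
```

```text
time_s: 16.75
ee_pos: [0.4507, 0.0769, 0.3658]
eef_rot: [3.141, -0.001, 0.207]
force: [0.0, 0.7, 0.5]
grip_width: 0.0894
grip_force: 0.0
centre [0.4518 0.0771] yaw 0.2088 dist 77.03 [[306.6, 166.8], [338.7, 246.1]]
centre [0.4518 0.0771] yaw 0.2081 dist 77.05 [[306.6, 166.7], [338.7, 246.1]]
(array([-1.4633e+01,  3.5744e+01,  5.4800e-01,  1.0000e-03, -1.0000e-03,
       -1.3930e+00]), array([ 0.09,  0.13,  1.82, -0.  ,  1.19,  1.45]))
```

```bash
python3 -m jog '[[0,0,4,0,0,0],[0,0,8,0,0,0],[0,0,10,0,0,0],[0,0,10.5,0,0,0],[0,0,10.5,0,0,0],[0,0,10.5,0,0,0]]'; python3 -m jog '[[0,0,0,0,0,0],[0,0,0,0,0,0],[0,0,0,0,0,0],[0,0,0,0,0,0],[0,0,0,0,0,0],[0,0,0,0,0,0],[0,0,0,0,0,0],[0,0,0,0,0,0]]' 0 40;  python3 -m jog '[[0,0,-0.2,0,0,0],[-0.09,0,-0.2,0,0,0],[-0.09,0,-0.2,0,0,0],[-0.09,0,-0.2,0,0,0],[-0.09,0,0,0,0,0],[-0.09,0,0,0,0,0],[-0.09,0,0,0,0,0]]'; python3 -m jog '[[0,0,0,0,0,0],[0,0,0,0,0,0],[0,0,0,0,0,0],[0,0,-4,0,0,0],[0,0,-8,0,0,0],[0,0,-10.5,0,0,0],[0,0,-10.5,0,0,0],[0,0,-10.5,0,0,0]]' 95;python3 - <<'E'
from h import *
c=snap("wrist","w_p2d")
part(c,.45,.077,.080,.209)
print(delta(.381,-.303,.36,1.60,2*np.pi))
E
```

```text
time_s: 17.45
ee_pos: [0.451, 0.077, 0.2613]
eef_rot: [3.141, -0.002, 0.207]
force: [0.2, 0.4, 0.5]
grip_width: 0.0893
grip_force: 0.0
time_s: 18.25
ee_pos: [0.4506, 0.0769, 0.2601]
eef_rot: [3.142, -0.0, 0.207]
force: [-2.3, -1.4, 4.3]
grip_width: 0.0559
grip_force: 40.0
time_s: 18.95
ee_pos: [0.4498, 0.0767, 0.2601]
eef_rot: [3.142, -0.0, 0.207]
force: [-0.6, -0.2, 2.4]
grip_width: 0.0555
grip_force: 40.0
time_s: 19.75
ee_pos: [0.4495, 0.0767, 0.3647]
eef_rot: [3.141, -0.0, 0.207]
force: [-0.0, -0.0, 0.4]
grip_width: 0.0896
grip_force: 0.0
centre [0.451  0.0769] yaw 0.2079 dist 77.02 [[306.6, 166.3], [338.8, 246.0]]
(array([-1.4516e+01,  3.5748e+01,  4.1600e-01, -1.0000e-03,  1.0000e-03,
       -1.3930e+00]), array([0.09, 0.13, 1.83, 0.  , 1.19, 1.45]))
```

```bash
python3 -m jog '[[-1.8,4.5,0,0,0,-0.14],[-3.6,9,0,0,0,-0.29],[-5.5,13.5,0,0,0,-0.43],[-7.3,18,0,0,0,-0.58],[-9.1,22.5,0,0,0,-0.72],[-10.9,27,0,0,0,-0.87],[-12.7,31.5,0.2,0,0,-1.01],[-14.5,35.7,0.4,0,0,-1.16]]' 100; python3 -m jog '[[0,0,1,0,0,-0.14],[0,0,3,0,0,-0.23],[0,0,4,0,0,-0.23],[0,0,4,0,0,-0.23],[0,0,4,0,0,-0.23],[0,0,4,0,0,-0.23]]'; python3 - <<'E'
from h import *
c=snap("wrist","w_s2")
r=part(c,.381,-.303,.008,1.60)
if r:print(delta(r[0],r[1],.2015,r[2]))
E
```

```text
time_s: 20.6
ee_pos: [0.3898, -0.2583, 0.3613]
eef_rot: [-3.14, -0.001, 1.223]
force: [-0.0, 0.0, -0.2]
grip_width: 0.0938
grip_force: 0.0
time_s: 21.2
ee_pos: [0.3908, -0.2565, 0.3232]
eef_rot: [3.141, 0.0, 1.447]
force: [0.2, -0.4, 0.2]
grip_width: 0.0944
grip_force: 0.0
centre [ 0.3815 -0.3031] yaw 1.6042 dist 76.98 [[299.6, 214.7], [338.5, 276.6]]
(array([-4.7260e+00, -3.5400e-01,  1.2169e+01,  1.0000e-03,  1.0000e-03,
       -1.5700e-01]), array([-0.66,  0.21,  1.84, -0.  ,  1.09, -0.54]))
```

```bash
python3 -m jog '[[-3,-0.2,0,0,0,-0.1],[-4.7,-0.35,0,0,0,-0.157],[-4.7,-0.35,0,0,0,-0.157],[-4.7,-0.35,0,0,0,-0.157],[-4.7,-0.35,0,0,0,-0.157]]'; python3 - <<'E'
from h import *
c=snap("wrist","w_s2")
r=part(c,.381,-.303,.008,1.60)
if r:print(delta(r[0],r[1],.2015,r[2]))
E
```

```text
time_s: 21.75
ee_pos: [0.3815, -0.3021, 0.3227]
eef_rot: [3.141, -0.0, 1.604]
force: [-0.1, 0.7, 0.1]
grip_width: 0.0938
grip_force: 0.0
centre [ 0.3813 -0.3033] yaw 1.6043 dist 76.84 [[308.1, 165.0], [337.1, 237.1]]
(array([-0.11 , -0.025, 12.12 ,  0.   ,  0.   ,  0.   ]), array([-0.75,  0.25,  1.79,  0.  ,  1.1 , -0.78]))
```

```bash
python3 -m jog '[[-0.1,-0.03,4,0,0,0],[-0.1,-0.03,8,0,0,0],[-0.1,-0.03,11,0,0,0],[-0.1,-0.03,12.1,0,0,0],[-0.1,-0.03,12.1,0,0,0],[-0.1,-0.03,12.1,0,0,0]]'; python3 -m jog '[[0,0,0,0,0,0],[0,0,0,0,0,0],[0,0,0,0,0,0],[0,0,0,0,0,0],[0,0,0,0,0,0],[0,0,0,0,0,0],[0,0,0,0,0,0],[0,0,0,0,0,0]]' 0 25; python3 -m jog '[[0,0,-2,0,0,0],[0,0,-6,0,0,0],[0,0,-10,0,0,0],[0,0,-14,0,0,0],[0,0,-16,0,0,0],[0,0,-16,0,0,0]]';  python3 - <<'E'
from h import *
print(delta(.4501,.0769,.36,.207,2*np.pi))
E
```

```text
time_s: 22.4
ee_pos: [0.3814, -0.3038, 0.2023]
eef_rot: [3.141, 0.001, 1.605]
force: [-0.2, 0.3, -0.5]
grip_width: 0.094
grip_force: 0.0
time_s: 23.2
ee_pos: [0.3811, -0.3039, 0.2016]
eef_rot: [3.142, 0.0, 1.605]
force: [-0.7, -0.3, 1.8]
grip_width: 0.0556
grip_force: 25.0
time_s: 23.8
ee_pos: [0.3812, -0.3039, 0.3641]
eef_rot: [3.138, 0.003, 1.605]
force: [0.9, -0.0, -0.7]
grip_width: 0.0557
grip_force: 25.0
(array([3.7824e+01, 8.1970e+00, 3.0800e-01, 5.0000e-03, 0.0000e+00,
       1.3980e+00]), array([-0.75,  0.2 ,  1.74,  0.  ,  1.19, -0.78]))
```

```bash
python3 -m jog '[[4.5,1,0,0,0,0.14],[9,2,0,0,0,0.29],[13.5,3,0,0,0,0.43],[18,4,0,0,0,0.58],[22.5,5,0,0,0,0.72],[27,6,0,0,0,0.87],[32,7,0,0,0,1.01],[37.8,8.2,0,0,0,1.16]]';  python3 - <<'E'
from h import *
print(delta(.4495,.0768,.36,.207,2*np.pi))
E
```

```text
time_s: 24.6
ee_pos: [0.4425, 0.0313, 0.3601]
eef_rot: [-3.141, 0.002, 0.573]
force: [-0.3, -0.0, -1.2]
grip_width: 0.0556
grip_force: 25.0
(array([ 3.055e+00, -3.445e+00,  6.000e-03, -1.000e-03,  2.000e-03,
        3.660e-01]), array([-0.01,  0.11,  1.86, -0.  ,  1.17,  0.99]))
```

Place z: 0.2016+0.080=0.2816.

```bash
python3 -m jog '[[2,-2,0,0,0,0.14],[3.05,-3.45,2,0,0,0.28],[3.05,-3.45,4,0,0,0.366],[3.05,-3.45,5,0,0,0.366],[3.05,-3.45,5,0,0,0.366],[3.05,-3.45,5,0,0,0.366]]';  python3 - <<'E'
from h import *
print(delta(.4495,.0768,.282,.207,2*np.pi))
E
```

```text
time_s: 25.2
ee_pos: [0.4495, 0.0748, 0.3116]
eef_rot: [-3.142, 0.0, 0.214]
force: [0.2, -0.8, -0.8]
grip_width: 0.0558
grip_force: 25.0
(array([ 0.041, -0.196,  2.963, -0.   ,  0.   ,  0.007]), array([ 0.08,  0.2 ,  1.88, -0.  ,  1.06,  1.44]))
```

```bash
python3 -m jog '[[0.02,-0.1,1.5,0,0,0.004],[0.02,-0.1,2.4,0,0,0.004],[0.02,-0.1,2.4,0,0,0.004],[0.02,-0.1,2.4,0,0,0.004]]';  python3 - <<'E'
from h import *
print(delta(.4495,.0768,.282,.207,2*np.pi))
E
```

```text
time_s: 25.6
ee_pos: [0.4495, 0.076, 0.2881]
eef_rot: [3.142, -0.0, 0.209]
force: [-0.2, 0.5, -1.1]
grip_width: 0.0557
grip_force: 25.0
(array([ 0.014, -0.078,  0.605,  0.   , -0.   ,  0.002]), array([ 0.09,  0.23,  1.9 , -0.  ,  1.  ,  1.45]))
```

```bash
python3 -m jog '[[0.01,-0.08,0.3,0,0,0],[0.01,-0.08,0.6,0,0,0],[0.01,-0.08,0.6,0,0,0],[0.01,-0.08,0.6,0,0,0]]'; python3 -m jog '[[0,0,0,0,0,0],[0,0,0,0,0,0],[0,0,0,0,0,0],[0,0,-4,0,0,0],[0,0,-8,0,0,0],[0,0,-9,0,0,0],[0,0,-9,0,0,0],[0,0,-9,0,0,0]]' 95;  python3 - <<'E'
from h import *
c=snap("wrist","w_p3");print(ctrl.get_obs()["ee_pos"])
part(c,.45,.077,.088,.209)
E
```

```text
time_s: 26.0
ee_pos: [0.4494, 0.077, 0.2816]
eef_rot: [3.142, -0.0, 0.208]
force: [-0.3, 0.8, 0.1]
grip_width: 0.0556
grip_force: 25.0
time_s: 26.8
ee_pos: [0.4491, 0.0769, 0.3704]
eef_rot: [-3.141, 0.001, 0.208]
force: [-0.3, 0.6, -0.9]
grip_width: 0.0892
grip_force: 0.0
[0.44913325 0.07692743 0.37011352]
centre [0.4497 0.0768] yaw 0.2074 dist 76.4 [[307.0, 167.5], [339.0, 247.1]]
```

```bash
python3 - <<'E'
from h import *
c=pickle.load(open("w_p3.pkl","rb"));im=c["img"];P=[]
for u,v in((307,167),(339,247)):
    p=im[v-14:v+14,u-14:u+14];P.append(cv2.resize(p,None,fx=12,fy=12,interpolation=cv2.INTER_CUBIC))
P=np.hstack(P);Q=cv2.resize(im[130:290,270:390],None,fx=3,fy=3,interpolation=cv2.INTER_CUBIC)[:,:]
P=cv2.copyMakeBorder(P,0,480-336,0,0,0);cv2.imwrite("pics/p3.png",np.hstack([P,Q])[:, :]) ;print(P.shape,Q.shape)
E
```

```text
(480, 672, 3) (480, 360, 3)
```

```bash
python3 -c "
import cv2;i=cv2.imread('pics/p3.png');cv2.imwrite('pics/p3s.png',cv2.resize(i,(778,360)))"
```

```text
(no output)
```

View pics/p3s.png

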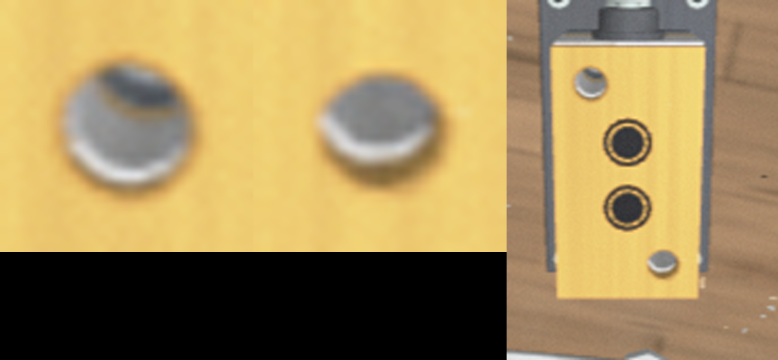

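```bash
sed -i 's/^def hole(c,X,win=0):/def hole(c,X,brass=0):/; s/^    g=gaussian_filter(cv2.cvtColor(c\["img"\],cv2.COLOR_BGR2GRAY).astype(float),.6)/    im=c["img"].astype(float);g=gaussian_filter((im[...,2]-im[...,0]) if brass else im.mean(2),.6)/; s/yaw,win=15)/yaw,win=0)/' h.py; python3 - <<'E'
from h import *
for f,z in(("w_p3",.088),("w_p1",.044)):
    c=pickle.load(open(f+".pkl","rb"))
    for b in(0,1):part(c,.45,.077,z,.209,b)
    hsv=cv2.cvtColor(c["img"],cv2.COLOR_BGR2HSV);m=cv2.inRange(hsv,(18,110,170),(32,255,255))
    k=max(cv2.findContours(m,cv2.RETR_EXTERNAL,cv2.CHAIN_APPROX_NONE)[0],key=cv2.contourArea)
    P=np.array([ray(c,p,z)[:2] for p in k[:,0].astype(float)]);r=cv2.minAreaRect((P*1e4).astype(np.float32));print("outline",np.round(r[0],1),np.round(r[1],1),r[2])
E
```

```text
centre [0.4497 0.0766] yaw 0.2043 dist 76.17 [[307.4, 167.6], [339.0, 247.0]]
centre [0.45   0.0773] yaw 0.203 dist 76.92 [[306.6, 166.6], [338.5, 247.0]]
outline [4495.2  772. ] [1001.4  560.9] 11.83460521697998
centre [0.4508 0.0769] yaw 0.2043 dist 77.43 [[308.4, 162.6], [337.4, 235.5]]
centre [0.4507 0.077 ] yaw 0.2042 dist 77.31 [[308.3, 162.8], [337.2, 235.6]]
outline [4503.2  771.3] [1001.2  561.2] 11.948691368103027
```

```bash
python3 -m jog '[[0,0,4,0,0,0],[0,0,7,0,0,0],[0,0,8.7,0,0,0],[0,0,8.8,0,0,0],[0,0,8.8,0,0,0],[0,0,8.8,0,0,0]]'; python3 -m jog '[[0,0,0,0,0,0],[0,0,0,0,0,0],[0,0,0,0,0,0],[0,0,0,0,0,0],[0,0,0,0,0,0],[0,0,0,0,0,0],[0,0,0,0,0,0]]' 0 25;  python3 -m jog '[[0,0,-0.2,0,0,0],[0.07,0,-0.2,0,0,0],[0.07,0,-0.2,0,0,0],[0.07,0,-0.2,0,0,0],[0.07,0,0,0,0,0],[0.07,0,0,0,0,0],[0.07,0,0,0,0,0]]'; python3 -m jog '[[0,0,0,0,0,0],[0,0,0,0,0,0],[0,0,0,0,0,0],[0,0,-4,0,0,0],[0,0,-8,0,0,0],[0,0,-9,0,0,0],[0,0,-9,0,0,0],[0,0,-9,0,0,0]]' 95;python3 - <<'E'
from h import *
c=snap("wrist","w_p3b")
part(c,.45,.077,.088,.209,1)
hsv=cv2.cvtColor(c["img"],cv2.COLOR_BGR2HSV);m=cv2.inRange(hsv,(18,110,170),(32,255,255))
k=max(cv2.findContours(m,cv2.RETR_EXTERNAL,cv2.CHAIN_APPROX_NONE)[0],key=cv2.contourArea)
P=np.array([ray(c,p,.088)[:2] for p in k[:,0].astype(float)]);r=cv2.minAreaRect((P*1e4).astype(np.float32));print("outline",np.round(r[0],1),np.round(r[1],1),r[2])
print(delta(.47,-.27,.38,1.62,2*np.pi))
E
```

```text
time_s: 27.45
ee_pos: [0.4495, 0.077, 0.2842]
eef_rot: [3.141, -0.001, 0.208]
force: [-1.0, -1.1, 0.2]
grip_width: 0.0891
grip_force: 0.0
time_s: 28.15
ee_pos: [0.4493, 0.077, 0.2837]
eef_rot: [3.142, -0.0, 0.208]
force: [-1.1, 0.0, 2.4]
grip_width: 0.0554
grip_force: 25.0
time_s: 28.85
ee_pos: [0.45, 0.0771, 0.2837]
eef_rot: [3.142, -0.0, 0.208]
force: [-0.7, -0.4, 3.8]
grip_width: 0.0551
grip_force: 25.0
time_s: 29.65
ee_pos: [0.4498, 0.0771, 0.3723]
eef_rot: [-3.141, 0.002, 0.208]
force: [-0.4, 0.0, -0.9]
grip_width: 0.0895
grip_force: 0.0
centre [0.452  0.0778] yaw 0.2136 dist 74.32 [[306.7, 166.3], [338.2, 243.3]]
outline [4501.8  773.6] [999.5 561.6] 11.871109962463379
(array([-5.2040e+00,  3.4375e+01, -7.9000e-01, -2.0000e-03,  2.0000e-03,
       -1.4120e+00]), array([ 0.09,  0.12,  1.81, -0.  ,  1.21,  1.45]))
```

```bash
python3 -m jog '[[-0.7,4.3,-0.5,0,0,-0.14],[-1.4,8.6,-0.8,0,0,-0.29],[-2.1,13,-0.8,0,0,-0.43],[-2.8,17.3,-0.8,0,0,-0.58],[-3.5,21.6,-0.8,0,0,-0.72],[-4.2,26,-0.8,0,0,-0.87],[-4.7,30,-0.8,0,0,-1.01],[-5.2,34.4,-0.8,0,0,-1.16]]' 100; python3 - <<'E'
from h import *
print(delta(.610,-.311,.36,1.618,2*np.pi))
E
```

```text
time_s: 30.5
ee_pos: [0.47, -0.2721, 0.3799]
eef_rot: [-3.139, -0.001, 1.295]
force: [0.6, 0.6, -0.3]
grip_width: 0.0942
grip_force: 0.0
(array([ 7.2000e-02,  1.4536e+01,  1.9590e+00, -2.0000e-03, -1.0000e-03,
       -3.2300e-01]), array([-0.59,  0.31,  1.57,  0.  ,  1.27, -0.32]))
```

```bash
python3 -m jog '[[0,3,0.5,0,0,-0.1],[0,6,1,0,0,-0.2],[0,9,1.5,0,0,-0.25],[0,12,2,0,0,-0.25],[0,14.5,2,0,0,-0.25],[0,14.5,2,0,0,-0.25],[0,14.5,2,0,0,-0.25],[0,14.5,2,0,0,-0.25]]'; python3 - <<'E'
from h import *
c=snap("wrist","w_red",2.5,(200,60,440,290))
r=part(c,.610,-.311,.036,1.62)
if r:print(delta(r[0],r[1],.215,r[2]))
E
```

```text
time_s: 31.3
ee_pos: [0.609, -0.3104, 0.3609]
eef_rot: [-3.14, -0.001, 1.539]
force: [-0.3, -0.4, -0.5]
grip_width: 0.0945
grip_force: 0.0
centre [ 0.6101 -0.3102] yaw 1.6158 dist 76.99 [[307.6, 163.4], [341.0, 231.4]]
(array([ 0.027,  0.122, 14.643, -0.   , -0.   , -0.077]), array([-0.53,  0.64,  1.14, -0.  ,  1.37, -0.49]))
```

View pics/w_red.png

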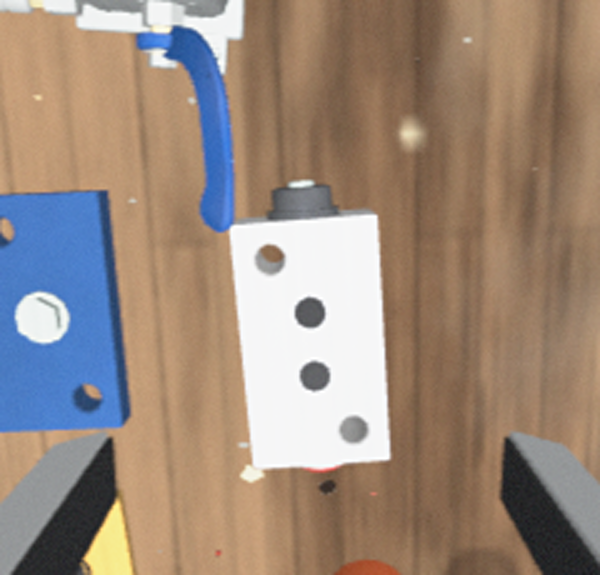

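```bash
python3 -m jog '[[0.03,0.1,4.5,0,0,-0.07],[0.03,0.1,9,0,0,-0.07],[0.03,0.1,13,0,0,-0.07],[0.03,0.1,14.6,0,0,-0.07],[0.03,0.1,14.6,0,0,-0.07],[0.03,0.1,14.6,0,0,-0.07]]' ; python3 -m jog '[[0,0,0,0,0,0],[0,0,0,0,0,0],[0,0,0,0,0,0],[0,0,0,0,0,0],[0,0,0,0,0,0],[0,0,0,0,0,0],[0,0,0,0,0,0],[0,0,0,0,0,0]]' 0 40; python3 -m jog '[[0,0,-2,0,0,0],[0,0,-6,0,0,0],[0,0,-10,0,0,0],[0,0,-15,0,0,0],[0,0,-18,0,0,0],[0,0,-18,0,0,0]]';  python3 - <<'E'
from h import *
print(delta(.45,-.29,.40,1.618,2*np.pi))
E
```

```text
time_s: 31.95
ee_pos: [0.6109, -0.3105, 0.2178]
eef_rot: [3.139, 0.001, 1.609]
force: [0.4, 0.5, 0.3]
grip_width: 0.0938
grip_force: 0.0
time_s: 32.75
ee_pos: [0.6106, -0.3102, 0.2157]
eef_rot: [3.142, 0.0, 1.609]
force: [0.2, 0.6, 1.8]
grip_width: 0.0556
grip_force: 40.0
time_s: 33.35
ee_pos: [0.6105, -0.3102, 0.4004]
eef_rot: [3.135, 0.004, 1.609]
force: [-0.1, -0.2, -2.5]
grip_width: 0.056
grip_force: 40.0
(array([ 2.630e+00, -1.596e+01, -7.200e-02,  6.000e-03,  4.000e-03,
       -9.000e-03]), array([-0.52,  0.61,  1.08,  0.  ,  1.44, -0.56]))
```

```bash
python3 -m jog '[[0.5,-4,0,0,0,0],[1,-8,0,0,0,0],[1.5,-12,0,0,0,0],[2.6,-16,0,0,0,0],[2.6,-16,0,0,0,0.1]]';  python3 - <<'E'
from h import *
print(delta(.4501,.0769,.38,.207,2*np.pi))
E
```

```text
time_s: 33.85
ee_pos: [0.4462, -0.2895, 0.3933]
eef_rot: [-3.137, -0.003, 1.507]
force: [0.4, -0.3, -2.8]
grip_width: 0.0558
grip_force: 40.0
(array([ 3.6587e+01, -1.9330e+00,  1.4270e+00, -5.0000e-03,  1.0000e-03,
        1.3000e+00]), array([-0.64,  0.27,  1.59, -0.  ,  1.29, -0.58]))
```

```bash
python3 -m jog '[[4.5,-1,0.5,0,0,0.14],[9,-1.5,1,0,0,0.29],[13.5,-2,1,0,0,0.43],[18,-2,1,0,0,0.58],[22.5,-2,1,0,0,0.72],[27,-2,1,0,0,0.87],[32,-2,1,0,0,1.01],[36.6,-2,1,0,0,1.16]]';python3 -m jog '[[0,0,0,0,0,0.1],[0,0,0,0,0,0.14],[0,0,0,0,0,0.14],[0,0,0,0,0,0.14]]';  python3 - <<'E'
from h import *
print(delta(.4501,.0769,.309,.207,2*np.pi))
E
```

```text
time_s: 34.65
ee_pos: [0.451, 0.0555, 0.3839]
eef_rot: [-3.141, 0.002, 0.44]
force: [0.8, -0.0, -2.8]
grip_width: 0.0556
grip_force: 40.0
time_s: 35.05
ee_pos: [0.4513, 0.0537, 0.3845]
eef_rot: [-3.141, 0.002, 0.307]
force: [-0.6, 0.8, -3.5]
grip_width: 0.0558
grip_force: 40.0
(array([ 5.960e-01, -2.243e+00,  7.546e+00, -0.000e+00,  2.000e-03,
        1.000e-01]), array([0.04, 0.11, 1.8 , 0.  , 1.23, 1.3 ]))
```

```bash
python3 -m jog '[[0.6,-2.24,2,0,0,0.1],[0.6,-2.24,5,0,0,0.1],[0.6,-2.24,7,0,0,0.1],[0.6,-2.24,7.4,0,0,0.1],[0.6,-2.24,7.4,0,0,0.1],[0.6,-2.24,7.4,0,0,0.1]]';  python3 - <<'E'
from h import *
print(delta(.4501,.0769,.304,.207,2*np.pi))
E
```

```text
time_s: 35.65
ee_pos: [0.4507, 0.0768, 0.3125]
eef_rot: [3.141, -0.001, 0.206]
force: [0.5, -0.6, -3.3]
grip_width: 0.0559
grip_force: 40.0
(array([-0.059, -0.018,  0.85 ,  0.   , -0.001, -0.001]), array([0.09, 0.2 , 1.88, 0.  , 1.06, 1.45]))
```

```bash
python3 -m jog '[[-0.05,0,0.5,0,0,0],[-0.05,0,0.7,0,0,0],[-0.05,0,0.75,0,0,0],[-0.05,0,0.75,0,0,0],[-0.05,0,0.75,0,0,0]]'; python3 -m jog '[[0,0,0,0,0,0],[0,0,0,0,0,0],[0,0,0,0,0,0],[0,0,-4,0,0,0],[0,0,-8,0,0,0],[0,0,-10,0,0,0],[0,0,-10,0,0,0],[0,0,-10,0,0,0]]' 95;  python3 - <<'E'
from h import *
c=snap("wrist","w_p4");print(ctrl.get_obs()["ee_pos"])
part(c,.45,.077,.124,.209)
print(delta(.40,-.40,.38,1.62,2*np.pi))
E
```

```text
time_s: 36.15
ee_pos: [0.45, 0.0769, 0.3042]
eef_rot: [3.142, -0.0, 0.206]
force: [0.1, 0.5, -4.1]
grip_width: 0.0557
grip_force: 40.0
time_s: 36.95
ee_pos: [0.4498, 0.0769, 0.4035]
eef_rot: [-3.142, 0.0, 0.206]
force: [0.1, -0.2, -0.2]
grip_width: 0.0894
grip_force: 0.0
[0.44979813 0.07689578 0.40290317]
centre [0.4496 0.0767] yaw 0.2141 dist 76.94 [[306.2, 169.2], [339.5, 249.7]]
(array([-1.4613e+01,  4.5667e+01,  2.3060e+00, -1.0000e-03,  1.0000e-03,
       -1.4140e+00]), array([ 0.09,  0.09,  1.77, -0.  ,  1.28,  1.45]))
```

```bash
cat >> h.py <<'E'
def outline(c,z,lo,hi):
    hsv=cv2.cvtColor(c["img"],cv2.COLOR_BGR2HSV);m=cv2.inRange(hsv,lo,hi);m[:,:200]=0;m[:,440:]=0;m[:110]=0
    m=cv2.morphologyEx(m,cv2.MORPH_OPEN,np.ones((7,7)))
    k=max(cv2.findContours(m,cv2.RETR_EXTERNAL,cv2.CHAIN_APPROX_NONE)[0],key=cv2.contourArea)
    P=np.array([ray(c,p,z)[:2] for p in k[:,0].astype(float)]);r=cv2.minAreaRect((P*1e4).astype(np.float32))
    print("outline",np.round(r[0],1),np.round(r[1],1),round(np.radians(r[2]),4))
E
python3 - <<'E'
from h import *
for f,z in(("w_p2d",.080),("w_p4",.124)):
    c=pickle.load(open(f+".pkl","rb"));
    for v in(215,235):outline(c,z,(0,0,v),(180,30,255))
    for dz in(0,-.0005):print(f,[ (h[0].round(4),h[1].round(1),h[2],h[3].round(2)) for h in (hole(c,[.4796,.0979,z]),hole(c,[.4214,.0556,z]))])
c=snap("wrist","w_p4b");part(c,.45,.077,.124,.207)
for u,v in((306,169),(339,250)):pass
c0=pickle.load(open("w_p2d.pkl","rb"))
def pt(c,u,v):return cv2.resize(c["img"][v-14:v+14,u-14:u+14],None,fx=10,fy=10,interpolation=cv2.INTER_CUBIC)
cv2.imwrite("pics/cmp.png",np.vstack([np.hstack([pt(c0,307,166),pt(c0,339,246)]),np.hstack([pt(c,306,169),pt(c,339,250)])]))
E
```

```text
outline [4499.   768.6] [1009.6  555.5] 0.2073
outline [4829.8  660.2] [395.4 191.8] 0.2332
w_p2d [(array([0.4832, 0.098 ]), array([306.6, 166.3]), np.int64(72), np.float64(0.09)), (array([0.4187, 0.0559]), array([338.8, 246. ]), np.int64(72), np.float64(0.17))]
w_p2d [(array([0.4832, 0.098 ]), array([306.6, 166.3]), np.int64(72), np.float64(0.09)), (array([0.4187, 0.0559]), array([338.8, 246. ]), np.int64(72), np.float64(0.17))]
outline [4488.8  767.6] [997.  558.2] 0.2121
outline [4755.8  781.7] [465.1 461.1] 0.2059
w_p4 [(array([0.4817, 0.0979]), array([306.2, 169.2]), np.int64(72), np.float64(0.08)), (array([0.4175, 0.0554]), array([339.5, 249.7]), np.int64(72), np.float64(0.29))]
w_p4 [(array([0.4817, 0.0979]), array([306.2, 169.2]), np.int64(72), np.float64(0.08)), (array([0.4175, 0.0554]), array([339.5, 249.7]), np.int64(72), np.float64(0.29))]
centre [0.4496 0.0767] yaw 0.2137 dist 77.06 [[306.1, 168.7], [339.5, 249.6]]
```

View pics/cmp.png

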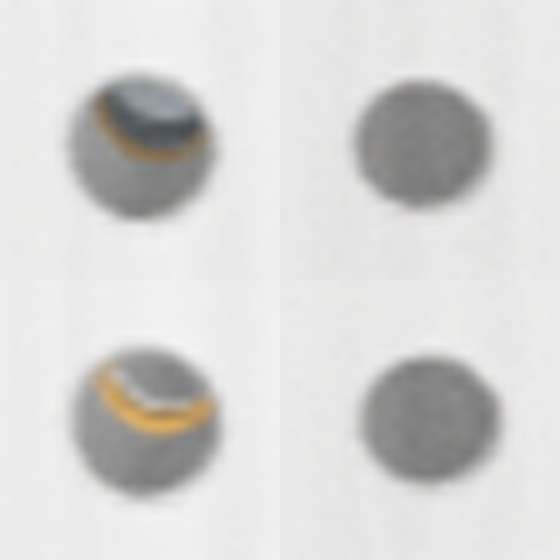

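```bash
python3 -m jog '[[0,0,4,0,0,0],[0,0,8,0,0,0],[0,0,9.7,0,0,0],[0,0,9.8,0,0,0],[0,0,9.8,0,0,0],[0,0,9.8,0,0,0]]'; python3 -m jog '[[0,0,0,0,0,0],[0,0,0,0,0,0],[0,0,0,0,0,0],[0,0,0,0,0,0],[0,0,0,0,0,0],[0,0,0,0,0,0],[0,0,0,0,0,0]]' 0 40;  python3 -m jog '[[0,0,-0.2,0,0,0],[0.11,0,-0.2,0,0,0.005],[0.11,0,-0.2,0,0,0.005],[0.11,0,-0.2,0,0,0.005],[0.11,0,0,0,0,0.005],[0.11,0,0,0,0,0.005],[0.11,0,0,0,0,0.005]]'; python3 -m jog '[[0,0,0,0,0,0],[0,0,0,0,0,0],[0,0,0,0,0,0],[0,0,-4,0,0,0],[0,0,-8,0,0,0],[0,0,-10,0,0,0],[0,0,-10,0,0,0],[0,0,-10,0,0,0]]' 95;python3 - <<'E'
from h import *
c=snap("wrist","w_p4c");part(c,.45,.077,.124,.207);outline(c,.124,(0,0,215),(180,30,255))
def pt(c,u,v):return cv2.resize(c["img"][v-14:v+14,u-14:u+14],None,fx=10,fy=10,interpolation=cv2.INTER_CUBIC)
cv2.imwrite("pics/cmp2.png",np.hstack([pt(c,306,167),pt(c,339,249)]))
print(delta(.40,-.40,.38,1.62,2*np.pi))
E
```

```text
time_s: 37.65
ee_pos: [0.4502, 0.0769, 0.307]
eef_rot: [3.141, -0.001, 0.206]
force: [0.4, -0.6, 0.5]
grip_width: 0.0892
grip_force: 0.0
time_s: 38.35
ee_pos: [0.45, 0.0769, 0.3062]
eef_rot: [3.142, -0.0, 0.206]
force: [-0.4, -0.6, 3.0]
grip_width: 0.0557
grip_force: 40.0
time_s: 39.05
ee_pos: [0.4511, 0.0772, 0.3062]
eef_rot: [3.142, -0.0, 0.201]
force: [-1.0, 0.4, 1.3]
grip_width: 0.0555
grip_force: 40.0
time_s: 39.85
ee_pos: [0.4509, 0.0771, 0.4054]
eef_rot: [-3.142, 0.0, 0.201]
force: [0.6, -0.0, -0.5]
grip_width: 0.0893
grip_force: 0.0
centre [0.4508 0.077 ] yaw 0.2086 dist 77.07 [[306.2, 168.6], [339.3, 248.7]]
outline [4501.2  772.1] [1000.7  557.6] 0.2057
(array([-1.4491e+01,  4.5740e+01,  2.5020e+00, -1.0000e-03,  1.0000e-03,
       -1.4190e+00]), array([ 0.09,  0.09,  1.77, -0.  ,  1.28,  1.46]))
```

View pics/cmp2.png

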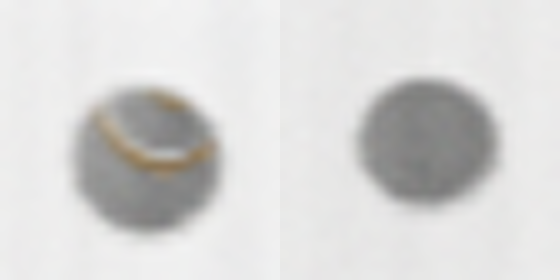

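```bash
python3 -m jog '[[-1.5,4.5,0,0,0,-0.14],[-3,9,0,0,0,-0.29],[-4.5,13.5,0,0,0,-0.43],[-6,18,0.3,0,0,-0.58],[-7.5,22.5,0.6,0,0,-0.72],[-9,27,1,0,0,-0.87],[-10.5,31.5,1.5,0,0,-1.01],[-12,36,2,0,0,-1.16]]' 100; python3 - <<'E'
from h import *
print(delta(.4942,-.4357,.32,1.641,2*np.pi))
E
```

```text
time_s: 40.7
ee_pos: [0.4096, -0.264, 0.3883]
eef_rot: [-3.14, -0.001, 1.232]
force: [1.0, -0.4, 0.1]
grip_width: 0.0939
grip_force: 0.0
(array([-1.3387e+01,  1.3700e+01,  6.7920e+00, -2.0000e-03, -1.0000e-03,
       -4.0900e-01]), array([-0.65,  0.18,  1.71,  0.  ,  1.25, -0.31]))
```

```bash
python3 -m jog '[[-3,3.5,1,0,0,-0.14],[-6,7,2.5,0,0,-0.28],[-9,10,4,0,0,-0.34],[-12,12.5,6,0,0,-0.34],[-12,12.5,6.7,0,0,-0.34],[-12,12.5,6.7,0,0,-0.34],[-12,12.5,6.7,0,0,-0.34]]'; python3 - <<'E'
from h import *
print(delta(.4942,-.4357,.32,1.641,2*np.pi))
E
```

```text
time_s: 41.4
ee_pos: [0.4873, -0.4167, 0.3228]
eef_rot: [-3.141, -0.001, 1.567]
force: [-0.7, -0.6, 0.5]
grip_width: 0.0941
grip_force: 0.0
(array([-1.898e+00,  6.950e-01,  2.780e-01, -0.000e+00, -1.000e-03,
       -7.400e-02]), array([-0.76,  0.57,  1.33,  0.  ,  1.24, -0.76]))
```

```bash
python3 -m jog '[[-1.9,0.7,0.3,0,0,-0.075],[-1.9,0.7,0.3,0,0,-0.075],[-1.9,0.7,0.3,0,0,-0.075],[-1.9,0.7,0.3,0,0,-0.075]]'; python3 - <<'E'
from h import *
c=snap("wrist","w_s3")
r=part(c,.4942,-.4357,.008,1.641)
if r:print(delta(r[0],r[1],.2015,r[2]))
E
```

```text
time_s: 41.8
ee_pos: [0.4943, -0.4356, 0.3207]
eef_rot: [3.141, 0.0, 1.641]
force: [-0.2, 0.0, -0.0]
grip_width: 0.0941
grip_force: 0.0
centre [ 0.4946 -0.4361] yaw 1.6426 dist 76.89 [[308.3, 164.5], [337.6, 237.1]]
(array([-3.6000e-02,  2.1000e-02,  1.1908e+01,  0.0000e+00,  0.0000e+00,
       -2.0000e-03]), array([-0.78,  0.61,  1.27,  0.  ,  1.26, -0.85]))
```

```bash
python3 -m jog '[[-0.04,0.02,4,0,0,0],[-0.04,0.02,8,0,0,0],[-0.04,0.02,11,0,0,0],[-0.04,0.02,11.9,0,0,0],[-0.04,0.02,11.9,0,0,0],[-0.04,0.02,11.9,0,0,0]]'; python3 -m jog '[[0,0,0,0,0,0],[0,0,0,0,0,0],[0,0,0,0,0,0],[0,0,0,0,0,0],[0,0,0,0,0,0],[0,0,0,0,0,0],[0,0,0,0,0,0],[0,0,0,0,0,0]]' 0 25; python3 -m jog '[[0,0,-2,0,0,0],[0,0,-6,0,0,0],[0,0,-10,0,0,0],[0,0,-14,0,0,0],[0,0,-18,0,0,0],[0,0,-20,0,0,0],[2,-5,-20,0,0,0],[4,-9,-20,0,0,0]]';  python3 - <<'E'
from h import *
print(delta(.4505,.0769,.40,.207,2*np.pi))
E
```

```text
time_s: 42.45
ee_pos: [0.4948, -0.4368, 0.2021]
eef_rot: [3.141, 0.001, 1.641]
force: [-0.2, -0.2, 0.6]
grip_width: 0.0943
grip_force: 0.0
time_s: 43.25
ee_pos: [0.4946, -0.4369, 0.2009]
eef_rot: [3.142, 0.0, 1.642]
force: [-0.4, 0.3, -0.3]
grip_width: 0.0555
grip_force: 25.0
time_s: 44.05
ee_pos: [0.4009, -0.4029, 0.4005]
eef_rot: [3.142, 0.0, 1.642]
force: [-0.1, -0.4, -0.3]
grip_width: 0.0554
grip_force: 25.0
(array([4.7506e+01, 8.3650e+00, 4.0000e-02, 0.0000e+00, 0.0000e+00,
       1.4350e+00]), array([-0.85,  0.34,  1.47, -0.  ,  1.32, -0.92]))
```

```bash
python3 -m jog '[[4.5,0.5,0,0,0,0.1],[9,1,0,0,0,0.2],[14,1.5,0,0,0,0.35],[19,2.3,0,0,0,0.5],[24,3.5,0,0,0,0.64],[29,5,0,0,0,0.78],[34,6,0,0,0,0.92],[39,7,0,0,0,1.06]]'; python3 - <<'E'
from h import *
print(delta(.4505,.0769,.36,.207,2*np.pi))
E
```

```text
time_s: 44.85
ee_pos: [0.4389, -0.0498, 0.401]
eef_rot: [3.141, -0.0, 0.646]
force: [1.1, -0.6, -1.3]
grip_width: 0.0557
grip_force: 25.0
(array([ 8.548, -9.427,  4.103,  0.   , -0.   ,  0.439]), array([-0.2 ,  0.06,  1.81, -0.  ,  1.27,  0.73]))
```

```bash
python3 -m jog '[[3,-3,1,0,0,0.14],[5.5,-6,2,0,0,0.25],[7.2,-8,3,0,0,0.35],[7.2,-8,3.5,0,0,0.37],[7.2,-8,4,0,0,0.37],[7.2,-8,4,0,0,0.37],[7.2,-8,4,0,0,0.37]]'; python3 - <<'E'
from h import *
print(delta(.4503,.0769,.335,.207,2*np.pi))
E
```

```text
time_s: 45.55
ee_pos: [0.448, 0.0548, 0.3612]
eef_rot: [3.141, -0.0, 0.281]
force: [-0.5, -0.7, -0.5]
grip_width: 0.0553
grip_force: 25.0
(array([ 0.835, -2.054,  2.617,  0.   , -0.   ,  0.074]), array([ 0.04,  0.12,  1.84, -0.  ,  1.18,  1.33]))
```

Place z = 0.2010 + 0.124 = 0.325.

```bash
python3 -m jog '[[0.8,-1.9,1,0,0,0.07],[0.8,-2,2.2,0,0,0.07],[0.8,-2,2.5,0,0,0.07],[0.8,-2,2.5,0,0,0.07],[0.8,-2,2.5,0,0,0.07],[0.8,-2,2.5,0,0,0.07]]'; python3 - <<'E'
from h import *
print(delta(.4503,.0770,.3258,.207,2*np.pi))
E
```

```text
time_s: 46.15
ee_pos: [0.4501, 0.0768, 0.3364]
eef_rot: [3.141, -0.001, 0.211]
force: [0.4, 0.1, -0.6]
grip_width: 0.0559
grip_force: 25.0
(array([ 2.200e-02, -1.900e-02,  1.056e+00,  0.000e+00, -1.000e-03,
        4.000e-03]), array([ 0.09,  0.17,  1.86, -0.  ,  1.12,  1.45]))
```

```bash
python3 -m jog '[[0.02,-0.02,0.6,0,0,0.004],[0.02,-0.02,0.9,0,0,0.004],[0.02,-0.02,1.0,0,0,0.004],[0.02,-0.02,1.0,0,0,0.004],[0.02,-0.02,1.0,0,0,0.004]]'; python3 -m jog '[[0,0,0,0,0,0],[0,0,0,0,0,0],[0,0,0,0,0,0],[0,0,-4,0,0,0],[0,0,-8,0,0,0],[0,0,-9,0,0,0],[0,0,-9,0,0,0],[0,0,-9,0,0,0]]' 95;  python3 - <<'E'
from h import *
c=snap("wrist","w_p5");print(ctrl.get_obs()["ee_pos"])
part(c,.45,.077,.132,.209);part(c,.45,.077,.132,.209,1);outline(c,.132,(18,110,170),(32,255,255))
print(delta(.4984,-.2969,.40,1.546,2*np.pi))
E
```

```text
time_s: 46.65
ee_pos: [0.4502, 0.0774, 0.326]
eef_rot: [-3.142, -0.0, 0.207]
force: [0.4, 0.0, -0.6]
grip_width: 0.0555
grip_force: 25.0
time_s: 47.45
ee_pos: [0.45, 0.0774, 0.4147]
eef_rot: [-3.141, 0.001, 0.207]
force: [-0.1, 0.4, 0.4]
grip_width: 0.0894
grip_force: 0.0
[0.45007144 0.07734978 0.4144135 ]
centre [0.4509 0.0773] yaw 0.2055 dist 76.71 [[307.0, 166.9], [339.0, 246.8]]
centre [0.4525 0.0782] yaw 0.2135 dist 74.07 [[306.6, 166.4], [338.3, 243.5]]
outline [4509.   776.2] [992.8 563.2] 0.2064
(array([-2.954e+00,  3.762e+01,  1.438e+00, -2.000e-03,  2.000e-03,
       -1.339e+00]), array([ 0.09,  0.08,  1.76, -0.  ,  1.3 ,  1.45]))
```

```bash
sed -i 's/(im\[...,2\]-im\[...,0\]) if brass/brass*(im[...,2]-im[...,0]) if brass/' h.py; python3 -m jog '[[-1,4.5,0,0,0,-0.14],[-2.5,9,0,0,0,-0.29],[-4,13.5,0,0,0,-0.43],[-4.5,18,0,0,0,-0.58],[-4.5,22.5,0,0,0,-0.72],[-4.5,27,0.3,0,0,-0.87],[-4.5,31.5,0.5,0,0,-1.01],[-4.5,36,1,0,0,-1.16]]' 100; python3 - <<'E'
from h import *
print(delta(.4984,-.2969,.33,1.546,2*np.pi))
E
```

```text
time_s: 48.3
ee_pos: [0.4785, -0.2786, 0.4052]
eef_rot: [-3.14, -0.001, 1.289]
force: [0.1, 0.8, 0.8]
grip_width: 0.0941
grip_force: 0.0
(array([-1.211e+00,  2.434e+00,  7.515e+00, -2.000e-03, -1.000e-03,
       -2.570e-01]), array([-0.59,  0.31,  1.51,  0.  ,  1.33, -0.31]))
```

```bash
python3 -m jog '[[-0.8,1,2,0,0,-0.14],[-1,2.3,5,0,0,-0.19],[-1,2.3,7,0,0,-0.19],[-1,2.3,7.5,0,0,-0.19],[-1,2.3,7.5,0,0,-0.19],[-1,2.3,7.5,0,0,-0.19]]'; python3 - <<'E'
from h import *
c=snap("wrist","w_cov")
part(c,.4984,-.2969,.018,1.546);r=part(c,.4984,-.2969,.018,1.546,-1);outline(c,.018,(105,100,60),(125,255,255))
if r:print(delta(r[0],r[1],.204,r[2]))
E
```

```text
time_s: 48.9
ee_pos: [0.4978, -0.2926, 0.3324]
eef_rot: [3.141, 0.0, 1.473]
force: [-0.6, 0.4, -0.4]
grip_width: 0.0942
grip_force: 0.0
centre [ 0.4982 -0.2983] yaw 1.5807 dist 76.85 [[305.3, 171.5], [341.8, 239.7]]
centre [ 0.4982 -0.2977] yaw 1.5749 dist 77.58 [[305.2, 170.4], [341.7, 239.5]]
outline [ 4980.3 -2974.3] [ 551.5 1007.3] 0.0048
(array([-4.9600e-01,  7.3000e-02,  1.2881e+01,  1.0000e-03,  1.0000e-03,
       -1.0200e-01]), array([-0.59,  0.43,  1.52, -0.  ,  1.19, -0.5 ]))
```

```bash
python3 -m jog '[[-0.5,0.07,3,0,0,-0.1],[-0.5,0.07,7,0,0,-0.102],[-0.5,0.07,11,0,0,-0.102],[-0.5,0.07,12.9,0,0,-0.102],[-0.5,0.07,12.9,0,0,-0.102],[-0.5,0.07,12.9,0,0,-0.102]]'; python3 -m jog '[[0,0,0,0,0,0],[0,0,0,0,0,0],[0,0,0,0,0,0],[0,0,0,0,0,0],[0,0,0,0,0,0],[0,0,0,0,0,0],[0,0,0,0,0,0],[0,0,0,0,0,0]]' 0 35; python3 -m jog '[[0,0,-2,0,0,0],[0,0,-6,0,0,0],[0,0,-10,0,0,0],[0,0,-14,0,0,0],[0,0,-18,0,0,0],[0,0,-20,0,0,0],[0,-4,-20,0,0,0],[0,-6,-20,0,0,0]]';  python3 - <<'E'
from h import *
print(delta(.4503,.0771,.40,.207,2*np.pi))
E
```

```text
time_s: 49.55
ee_pos: [0.4982, -0.2978, 0.2035]
eef_rot: [3.141, 0.001, 1.575]
force: [-0.5, 0.2, 0.3]
grip_width: 0.0944
grip_force: 0.0
time_s: 50.35
ee_pos: [0.498, -0.2977, 0.2028]
eef_rot: [3.142, 0.0, 1.575]
force: [-1.0, 0.2, 2.7]
grip_width: 0.0557
grip_force: 35.0
time_s: 51.15
ee_pos: [0.4364, -0.2977, 0.4027]
eef_rot: [-3.141, 0.0, 1.575]
force: [0.2, -0.0, -3.2]
grip_width: 0.0556
grip_force: 35.0
(array([37.477,  1.567,  0.265, -0.   ,  0.   ,  1.368]), array([-0.67,  0.25,  1.59, -0.  ,  1.3 , -0.67]))
```

Place z = 0.2028+0.132 = 0.3348.

```bash
python3 -m jog '[[4.5,0,0,0,0,0.14],[9,0,0,0,0,0.29],[14,0,0,0,0,0.43],[19,0.5,0,0,0,0.58],[24,1,0,0,0,0.72],[29,1.3,0,0,0,0.87],[33,1.5,0.3,0,0,1.01],[37.5,1.5,0.3,0,0,1.16]]'; python3 -m jog '[[0,0,0.3,0,0,0.1],[0,0,1,0,0,0.2],[0,0,2,0,0,0.208],[0,0,3,0,0,0.208],[0,0,3,0,0,0.208],[0,0,3,0,0,0.208]]'; python3 - <<'E'
from h import *
print(delta(.4503,.0770,.346,.207,2*np.pi))
E
```

```text
time_s: 51.95
ee_pos: [0.4511, 0.0505, 0.3998]
eef_rot: [-3.141, 0.0, 0.514]
force: [-0.1, 0.2, -2.1]
grip_width: 0.0557
grip_force: 35.0
time_s: 52.55
ee_pos: [0.4515, 0.0485, 0.37]
eef_rot: [-3.141, 0.001, 0.312]
force: [-0.7, 0.8, -2.0]
grip_width: 0.0556
grip_force: 35.0
(array([ 7.660e-01, -2.746e+00,  2.398e+00, -0.000e+00,  1.000e-03,
        1.050e-01]), array([ 0.03,  0.12,  1.82, -0.  ,  1.2 ,  1.28]))
```

```bash
python3 -m jog '[[0.77,-2.7,1,0,0,0.105],[0.77,-2.75,2,0,0,0.105],[0.77,-2.75,2.3,0,0,0.105],[0.77,-2.75,2.3,0,0,0.105],[0.77,-2.75,2.3,0,0,0.105],[0.77,-2.75,2.3,0,0,0.105]]'; python3 - <<'E'
from h import *
print(delta(.4502,.0770,.3353,.207,2*np.pi))
E
```

```text
time_s: 53.15
ee_pos: [0.4504, 0.0769, 0.3476]
eef_rot: [3.141, -0.001, 0.206]
force: [0.8, -0.2, -2.8]
grip_width: 0.0557
grip_force: 35.0
(array([-1.900e-02, -1.200e-02,  1.227e+00,  0.000e+00, -1.000e-03,
       -1.000e-03]), array([ 0.09,  0.15,  1.84, -0.  ,  1.15,  1.45]))
```

```bash
python3 -m jog '[[-0.02,-0.01,0.7,0,0,0],[-0.02,-0.01,1.1,0,0,0],[-0.02,-0.01,1.15,0,0,0],[-0.02,-0.01,1.15,0,0,0],[-0.02,-0.01,1.15,0,0,0]]'; python3 -m jog '[[0,0,0,0,0,0],[0,0,0,0,0,0],[0,0,0,0,0,0],[0,0,-4,0,0,0],[0,0,-8,0,0,0],[0,0,-10,0,0,0],[0,0,-10,0,0,0],[0,0,-10,0,0,0]]' 95;  python3 - <<'E'
from h import *
c=snap("wrist","w_p6",2.5,(200,100,440,320));print(ctrl.get_obs()["ee_pos"])
part(c,.45,.077,.150,.209);part(c,.45,.077,.150,.209,-1);outline(c,.150,(105,100,60),(125,255,255))
c=snap("top","t6");
E
```

```text
time_s: 53.65
ee_pos: [0.4501, 0.0774, 0.3357]
eef_rot: [-3.142, -0.0, 0.206]
force: [-0.0, 0.0, -2.4]
grip_width: 0.0552
grip_force: 35.0
time_s: 54.45
ee_pos: [0.4499, 0.0773, 0.435]
eef_rot: [-3.142, 0.0, 0.206]
force: [0.0, -0.1, -0.2]
grip_width: 0.0895
grip_force: 0.0
[0.44998075 0.0773181  0.43442996]
centre [0.4502 0.0769] yaw 0.203 dist 76.67 [[307.4, 167.7], [339.0, 246.9]]
centre [0.4501 0.0772] yaw 0.2056 dist 77.88 [[306.7, 167.1], [339.0, 247.5]]
outline [4501.1  775.2] [994.7 549.9] 0.2102
```

View pics/w_p6.png

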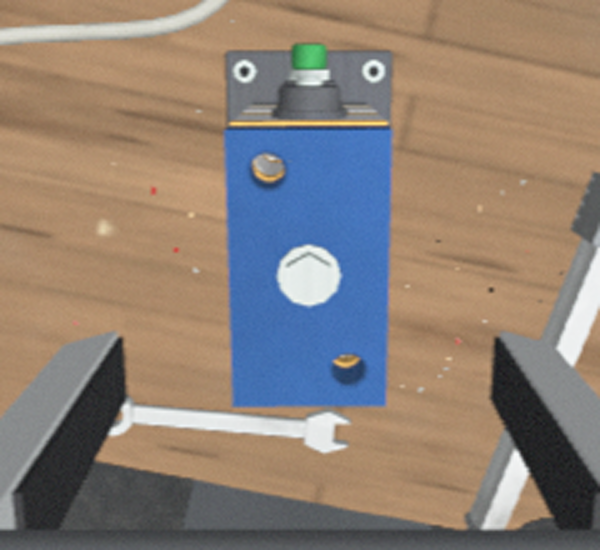

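```bash
python3 -m jog '[[0,0,4,0,0,0],[0,0,8,0,0,0],[0,0,9.7,0,0,0],[0,0,9.8,0,0,0],[0,0,9.8,0,0,0],[0,0,9.8,0,0,0]]'; python3 -m jog '[[0,0,0,0,0,0],[0,0,0,0,0,0],[0,0,0,0,0,0],[0,0,0,0,0,0],[0,0,0,0,0,0],[0,0,0,0,0,0],[0,0,0,0,0,0]]' 0 35;  python3 -m jog '[[0,0,-0.2,0,0,0],[0.06,0,-0.2,0,0,0],[0.06,0,-0.2,0,0,0],[0.06,0,-0.2,0,0,0],[0.06,0,0,0,0,0],[0.06,0,0,0,0,0],[0.06,0,0,0,0,0]]'; python3 -m jog '[[0,0,0,0,0,0],[0,0,0,0,0,0],[0,0,0,0,0,0],[0,0,-4,0,0,0],[0,0,-8,0,0,0],[0,0,-10,0,0,0],[0,0,-10,0,0,0],[0,0,-10,0,0,0]]' 95;python3 - <<'E'
from h import *
c=snap("wrist","w_p6b")
part(c,.45,.077,.150,.209);part(c,.45,.077,.150,.209,-1);outline(c,.150,(105,100,60),(125,255,255))
c=snap("top","t6b");d=pickle.load(open("top0.pkl","rb"))
hsv=cv2.cvtColor(c["img"],cv2.COLOR_BGR2HSV);m=cv2.inRange(hsv,(18,60,180),(28,130,255));m[:135]=0;m[265:]=0;m[:,:150]=0;m[:,480:]=0
m=cv2.morphologyEx(m,cv2.MORPH_OPEN,np.ones((5,5)))
for k in cv2.findContours(m,cv2.RETR_EXTERNAL,cv2.CHAIN_APPROX_NONE)[0]:
    if cv2.contourArea(k)>250:r=cv2.minAreaRect(k);print("wood",r,ray(c,r[0],.075).round(4))
E
```

```text
time_s: 55.15
ee_pos: [0.4503, 0.0774, 0.3385]
eef_rot: [3.141, -0.001, 0.206]
force: [0.4, 0.9, -0.2]
grip_width: 0.0893
grip_force: 0.0
time_s: 55.85
ee_pos: [0.4501, 0.0773, 0.3377]
eef_rot: [3.141, -0.0, 0.206]
force: [-0.7, -0.6, 2.9]
grip_width: 0.0555
grip_force: 35.0
time_s: 56.55
ee_pos: [0.4507, 0.0775, 0.3378]
eef_rot: [3.142, -0.0, 0.206]
force: [0.9, -0.2, 0.9]
grip_width: 0.0558
grip_force: 35.0
time_s: 57.35
ee_pos: [0.4505, 0.0774, 0.4369]
eef_rot: [-3.142, 0.0, 0.206]
force: [-0.2, 0.4, -0.5]
grip_width: 0.0891
grip_force: 0.0
centre [0.4509 0.0771] yaw 0.2014 dist 76.6 [[307.5, 167.2], [338.8, 245.9]]
centre [0.4507 0.0774] yaw 0.2066 dist 77.67 [[306.7, 166.8], [338.9, 246.5]]
outline [4509.1  778. ] [998.4 551. ] 0.2102
wood ((257.5, 159.5), (25.0, 39.0), 90.0) [0.6344 0.0572 0.075 ]
```

```bash
python3 - <<'E'
from h import *
print(delta(.60,.057,.49,1.55,2*np.pi))
E
```

```text
(array([ 1.4191e+01,  5.0610e+00, -5.4130e+00, -2.0000e-03,  2.0000e-03,
       -1.3440e+00]), array([ 0.09,  0.07,  1.72, -0.  ,  1.35,  1.45]))
```

```bash
python3 -m jog '[[0,0,-3,0,0,-0.14],[0,0,-5.4,0,0,-0.29],[3,1,-5.4,0,0,-0.43],[6,2,-5.4,0,0,-0.58],[9,3,-5.4,0,0,-0.72],[12,4,-5.4,0,0,-0.87],[14,5,-5.4,0,0,-1.01],[14,5,-5.4,0,0,-1.16]]' 60; python3 -m jog '[[0,0,0,0,0,-0.14],[0,0,0,0,0,-0.185],[0,0,0,0,0,-0.185],[0,0,0,0,0,-0.185]]';python3 - <<'E'
from h import *
c=snap("wrist","w_rod",1.25)
E
```

```text
time_s: 58.25
ee_pos: [0.6001, 0.0565, 0.4886]
eef_rot: [-3.138, 0.001, 1.371]
force: [0.1, 1.3, -0.0]
grip_width: 0.0562
grip_force: 0.0
time_s: 58.65
ee_pos: [0.5981, 0.0572, 0.4907]
eef_rot: [-3.14, 0.0, 1.55]
force: [0.6, -0.2, 0.3]
grip_width: 0.0565
grip_force: 0.0
```

View pics/w_rod.png

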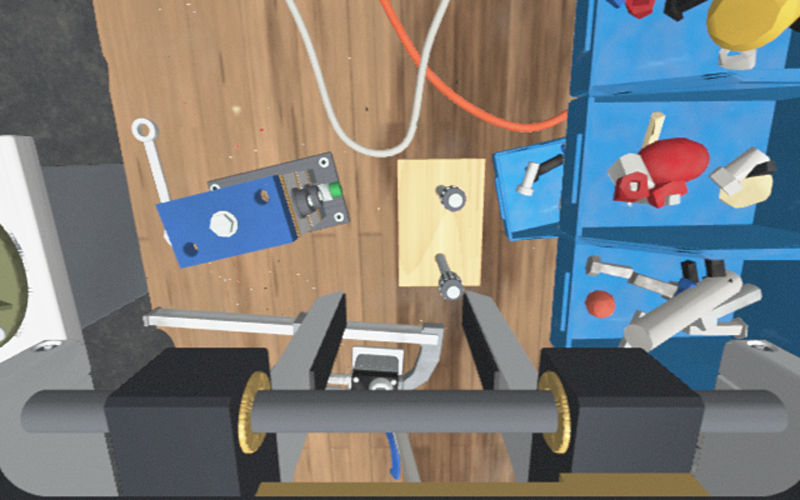

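```bash
python3 - <<'E'
from h import *
c=pickle.load(open("w_rod.pkl","rb"))
for p in((454,199),(453,291)):print(ray(c,(p[0]/1.25,p[1]/1.25),.187).round(4))
for p in((443,190),(441,258)):print("hole",ray(c,(p[0]/1.25,p[1]/1.25),.075).round(4))
r=ray(c,(454/1.25,199/1.25),.187)
print(delta(r[0],r[1],.43,np.pi,2*np.pi))
for s in(1,-1):
    a=.207;print("hole",.4504+s*(.036*np.cos(a)-.014*np.sin(a)),.0772+s*(.036*np.sin(a)+.014*np.cos(a)))
E
```

```text
[0.6342 0.0978 0.187 ]
[0.6343 0.028  0.187 ]
hole [0.6369 0.0937 0.075 ]
hole [0.6351 0.0238 0.075 ]
(array([ 4.132e+00,  3.540e+00,  6.088e+00, -1.000e-03, -1.000e-03,
       -1.592e+00]), array([0.03, 0.37, 1.23, 0.  , 1.54, 0.06]))
hole 0.48275411989651384 0.09830002193652909
hole 0.4180458801034862 0.05609997806347091
```

```bash
python3 -m jog '[[1,0.9,0,0,0,-0.14],[2,1.8,0,0,0,-0.29],[3,2.7,0,0,0,-0.43],[4.1,3.5,0,0,0,-0.58],[4.1,3.5,0,0,0,-0.72],[4.1,3.5,0,0,0,-0.87],[4.1,3.5,0,0,0,-1.01],[4.1,3.5,0,0,0,-1.16]]' 50; python3 -m jog '[[0,0,2,0,0,-0.14],[0,0,4,0,0,-0.29],[0,0,6,0,0,-0.42],[0,0,6,0,0,-0.42],[0,0,6,0,0,-0.42],[0,0,6,0,0,-0.42]]';python3 - <<'E'
from h import *
print(delta(.6342,.0978,.352,np.pi,2*np.pi))
c=snap("wrist","w_rod2",2,(200,100,480,390))
E
```

```text
time_s: 59.5
ee_pos: [0.6338, 0.0976, 0.4913]
eef_rot: [-3.141, -0.0, 2.716]
force: [0.3, 0.6, -1.2]
grip_width: 0.0472
grip_force: 0.0
time_s: 60.1
ee_pos: [0.6338, 0.0975, 0.433]
eef_rot: [3.141, 0.002, 3.128]
force: [0.5, -0.6, -0.2]
grip_width: 0.0469
grip_force: 0.0
(array([-2.900e-02,  2.800e-02,  8.102e+00,  0.000e+00,  2.000e-03,
       -1.400e-02]), array([ 0.1 ,  0.49,  1.19, -0.  ,  1.46, -1.46]))
```

```bash
python3 -m jog '[[0,0,2,0,0,0],[0,0,4,0,0,0],[0,0,6,0,0,0],[0,0,8,0,0,0],[0,0,8,0,0,0],[0,0,8,0,0,0]]'; python3 -m jog '[[0,0,0,0,0,0],[0,0,0,0,0,0],[0,0,0,0,0,0],[0,0,0,0,0,0],[0,0,0,0,0,0],[0,0,0,0,0,0],[0,0,0,0,0,0],[0,0,0,0,0,0]]' 0 20;python3 - <<'E'
from h import *
print(ctrl.get_obs()["grip_force"])
E
```

```text
time_s: 60.75
ee_pos: [0.6339, 0.0975, 0.3528]
eef_rot: [3.141, 0.001, 3.13]
force: [0.4, -0.5, 0.6]
grip_width: 0.0475
grip_force: 0.0
time_s: 61.55
ee_pos: [0.6338, 0.0973, 0.352]
eef_rot: [-3.141, 0.001, 3.131]
force: [-0.2, -4.9, 4.5]
grip_width: 0.0178
grip_force: 20.0
20.0008624792099
```

```bash
python3 -m jog '[[0,0,-1.5,0,0,0],[0,0,-3,0,0,0],[0,0,-4.5,0,0,0],[0,0,-6,0,0,0],[0,0,-8,0,0,0],[0,0,-10,0,0,0],[0,0,-12,0,0,0],[0,0,-12,0,0,0]]' 0 35; python3 - <<'E'
from h import *
print(ctrl.get_obs()["force"])
print(delta(.4828,.0983,.52,np.pi+.2,2*np.pi))
E
```

```text
time_s: 62.35
ee_pos: [0.6333, 0.0978, 0.4757]
eef_rot: [3.14, 0.006, 3.132]
force: [-0.4, 0.6, -1.8]
grip_width: 0.0173
grip_force: 35.0
[-0.4333381   0.57354066 -1.81281609]
(array([ 1.5022e+01, -9.4000e-02, -4.5120e+00,  1.0000e-03,  6.0000e-03,
       -2.1000e-01]), array([ 0.1 ,  0.47,  1.12,  0.  ,  1.54, -1.46]))
```

```bash
python3 -m jog '[[0,0,-2,0,0,0],[0,0,-4,0,0,0],[3,0,-4.3,0,0,-0.07],[6,0,-4.3,0,0,-0.14],[9,0,-4.3,0,0,-0.21],[12,-0.05,-4.3,0,0,-0.21],[15,-0.1,-4.3,0,0,-0.21],[15,-0.1,-4.3,0,0,-0.21]]';python3 -m jog '[[0,0,0,0,0,0],[0,0,0,0,0,0],[0,0,0,0,0,0]]'; python3 - <<'E'
from h import *
c=snap("wrist","w_rh1");o=ctrl.get_obs();R=Ro.from_euler("xyz",o["eef_rot"])
tip=R.apply([0,0,.1804+.1600])+o["ee_pos"];print("tip nominal",tip,proj(c,tip),proj(c,[.4828,.0983,.150]))
print(delta(.4828,.0983,.51,np.pi+.2,2*np.pi))
p=proj(c,tip).astype(int);g=c["img"][p[1]-60:p[1]+40,p[0]-30:p[0]+30].mean(2).astype(int)
for r in range(0,100,4):print(p[1]-60+r,' '.join('%3d'%v for v in g[r,::2]))
E
```

```text
time_s: 63.15
ee_pos: [0.4813, 0.0983, 0.5152]
eef_rot: [3.141, 0.001, -2.941]
force: [-0.1, -0.5, -0.3]
grip_width: 0.0171
grip_force: 35.0
time_s: 63.45
ee_pos: [0.4844, 0.0981, 0.5141]
eef_rot: [3.141, -0.001, -2.942]
force: [0.0, -0.6, -1.5]
grip_width: 0.0171
grip_force: 35.0
tip nominal [0.4840731  0.09803437 0.17371525] [322.73585736 194.97929471] [323.19479001 189.15328128]
(array([ 0.149,  0.055,  0.412,  0.   , -0.001, -0.001]), array([ 0.13,  0.11,  1.5 ,  0.  ,  1.54, -1.64]))
134 131 134 132 132 132 135 132 132 129 132 132 132 131 131 131 129 126 129 128 126 123 124 128 129 126 139 160 157 155 156
138 133 133 131 131 130 133 133 130 128 131 130 127 130 130 127 126 125 124 129 127 126 124 127 129 125 142 156 149 142 145
142 131 129 134 132 134 132 132 131 134 131 131 131 130 131 126 125 126 125 127 126 127 126 126 125 123 138 162 162 162 162
146 136 132 133 133 131 129 132 132 142 158 144 128 125 128 128 124 123 124 127 127 122 124 129 127 123 146 162 162 160 161
150 129 130 131 132 128 148 243 234 236 239 231 222 241 194 125 130 127 125 128 128 126 123 127 124 119 145 16
[... 1793 characters left out ...]
 152 150 162 148 132 115 113 114 148 148 150 147 144 156 214 226 211 159 136 141
214 139 147 140 143 142 146 141 145 144 145 144 152 159 148 131 118 110 115 147 155 150 147 204 226 209 150 144 145 148 149
218 140 134 135 136 137 134 138 144 144 146 146 140 159 149 132 115 111 111 131 144 162 221 220 175 152 155 150 151 150 149
222 140 140 137 140 134 127 126 127 129 124 122 122 160 149 131 118 113 117 122 151 221 218 158 131 139 140 141 146 150 152
226 109 118 118 121 126 126 123 116 110 103  98 102 163 145 132 118 116 112 114 205 227 163 116 119 123 129 132 139 140 143
230 100  91  80  86  89  89  92  99 101 104 103 107 163 145 130 119 116 115 118 223 212 132 107 113 124 127 130 133 139 142
```

```bash
python3 - <<'E'
from h import *
c=pickle.load(open("w_rh1.pkl","rb"));im=c["img"].astype(int)
print("R",list(range(314,334)))
for r in range(180,204):print(r,' '.join('%3d'%v for v in im[r,314:334,2]),' | ',' '.join('%3d'%v for v in im[r,314:334,0]))
print(ray(c,(323,189),.1737))
E
```

```text
R [314, 315, 316, 317, 318, 319, 320, 321, 322, 323, 324, 325, 326, 327, 328, 329, 330, 331, 332, 333]
180  70  70  73  70  71  72  73  67  73  65  72  69  72  72  74  72  73  71  72  72  |  193 193 196 191 192 190 192 187 192 189 194 191 193 191 193 189 191 188 189 188
181  72  73  71  70  73  74  73  73  70  73  71  67  75  71  73  73  75  72  70  73  |  196 193 193 191 192 191 192 191 192 195 192 189 194 192 191 192 191 189 188 189
182  71  73  67  73  65  73  73  70  74  74  74  71  69  72  75  68  74  73  72  75  |  194 193 189 193 187 193 193 193 192 191 191 191 192 193 196 190 191 191 189 191
183  73  72  70  70  71  71  67  71  87  98  95  84  75  74  70  67  72  74  73  72  |  195 193 190 191 190 193 187 180 160 148 157 172 180 189 192 188 191 191 190 191
184  73  72  72  73  71  68  75  92 113 124 132 142 137  99  74  70  71  70  70  77  |  195 193 192 194 193 179 158 140 125 124 134 149 167 177 186 191 193 189 188 194
185  68  76  71  72  70  75 105 120 123 127 136 149 162 146 105  79  72  75  73  68  |  192 194 193 194 187 161 135 121 120 124 135 147 163 174 179 191 192 1
[... 2369 characters left out ...]
2  84 134 154 145 136 126 113 113 112 110 110  95  83  82  85  83  77  80  80  |  191 190 177 161 149 138 129 119 115 116 114 116 162 193 194 196 195 188 190 189
201  93 100 140 154 145 134 128 116 108 110 109 113 133 152 153 153 151 150 154 152  |  161 164 168 160 151 137 131 120 114 113 114 115 128 139 137 139 138 138 141 138
202 111 116 140 151 142 137 125 118 110 112 110 113 147 176 183 181 183 182 182 181  |  125 128 147 156 149 142 130 123 113 113 113 114 116 117 115 112 116 115 113 112
203 118 123 144 156 145 139 124 113 110 109 111 109 145 181 190 186 189 184 184 185  |  121 125 147 160 150 143 130 119 116 110 114 112 113 117 119 114 117 114 112 114
[0.47779392 0.09704501 0.1737    ]
```

```bash
python3 -m jog '[[0.05,0.28,0,0,0,0],[0.05,0.28,0.5,0,0,0],[0.05,0.28,1.5,0,0,0],[0.05,0.28,2.5,0,0,0],[0.05,0.27,3.5,0,0,0],[0.05,0.26,4.5,0,0,0],[0.05,0.26,4.5,0,0,0]]';python3 - <<'E'
from h import *
c=snap("wrist","w_rh1b");o=ctrl.get_obs();print(o["force"],o["moment"])
im=c["img"].astype(int)
for r in range(186,236,4):print(r,' '.join('%3d'%v for v in im[r,300:346:2,2]),' | ',' '.join('%3d'%v for v in im[r,300:346:2,0]))
E
```

```text
time_s: 64.2
ee_pos: [0.4827, 0.1005, 0.468]
eef_rot: [3.141, -0.002, -2.942]
force: [0.4, -0.1, -0.7]
grip_width: 0.0173
grip_force: 35.0
[ 0.22257101 -0.69773089 -0.39122555] [0.09683067 0.08041288 0.01661465]
186  66  70  72  70  73  71  74  72  71  74  71  67  71  70  66  69  71  69 109 119 112 170 184  |  190 192 192 190 195 193 195 191 191 192 188 186 188 188 186 186 188 183 142 128 120 109 113
190  70  71  75  70  69  73  74  67  71  72  70  72  68  69  73  68  72  65 108 120 108 168 181  |  191 192 196 191 192 193 195 191 189 189 189 189 190 186 188 183 184 184 143 127 117 105 112
194  75  73  76  69  72  73  72  64  69  72  90  80  72  69  70  73  68  75 144 119 114 175 192  |  196 194 194 193 191 191 191 186 187 166 150 150 178 188 190 190 190 190 177 126 122 109 120
198  71  70  72  73  76  73  71  66 132 148 122 112 107 133  73  70  73  69 168 179 108 181 178  |  195 191 194 192 197 194 193 177 136 149 127 114 110 107 183 190 190 186 186 186 115 112 107
202  71  72  70  72  74  72  71  63 128 142 124 114 109  94  70  74  68  72 106 118 125 190 192  |  191 193 190 194 193 
[... 907 characters left out ...]
 175 175 185 221 228 214 185  |  115 114 116 112 119 119 118 119 157 148 132 117 111 113 113 110 108 106 154 216 222 199 121
226 186 178 178 177 177 172 171 176 157 146 131 118 110 110 134 191 188 207 227 217 178 179 177  |  113 106 107 107 111 105 104 110 161 149 135 121 114 115 114 118 121 192 220 206 133 111 109
230 160 161 160 168 169 172 176 179 155 141 129 119 111 109 112 165 216 226 193 181 185 186 186  |  101  99  94 103 101 104 108 108 161 144 134 122 116 113 115 108 206 219 174 111 114 112 114
234 128 124 123 138 138 153 146 146 154 142 129 116 109 112 111 216 227 195 160 149 130 122 123  |  126 129 127 115  82  94  90 100 160 146 134 121 114 115 114 204 221 180  97  93 117 125 124
```

```bash
python3 -m jog '[[0,-0.02,1,0,0,0],[0,-0.04,2,0,0,0],[0,-0.06,3,0,0,0],[0,-0.08,4,0,0,0],[0,-0.08,4,0,0,0]]';python3 -c "
from h import *
o=ctrl.get_obs();print(o['force'],o['moment'])"
```

```text
time_s: 64.75
ee_pos: [0.4828, 0.0997, 0.428]
eef_rot: [3.141, -0.002, -2.942]
force: [0.3, 0.1, -0.3]
grip_width: 0.0173
grip_force: 35.0
[ 0.31576047  0.08789679 -0.29082205] [0.0712551  0.03497981 0.02726499]
```

```bash
python3 -m jog '[[0,-0.03,1.5,0,0,0],[0,-0.06,3,0,0,0],[0,-0.08,4.5,0,0,0],[0,-0.1,5.5,0,0,0],[0,-0.11,6.2,0,0,0],[0,-0.11,6.2,0,0,0]]';python3 -c "
from h import *
o=ctrl.get_obs();print(o['force'],o['moment'])"
```

```text
time_s: 65.35
ee_pos: [0.4831, 0.0987, 0.3671]
eef_rot: [3.141, -0.001, -2.942]
force: [-0.9, 1.7, -2.0]
grip_width: 0.0176
grip_force: 35.0
[-0.93282297  1.66741769 -2.00631098] [ 0.31761927  0.32050255 -0.01888442]
```

```bash
python3 -m jog '[[0,-0.02,0.4,0,0,0],[0,-0.03,0.8,0,0,0],[0,-0.03,1.1,0,0,0],[0,-0.03,1.1,0,0,0]]'; python3 -m jog '[[0,0,0,0,0,0],[0,0,0,0,0,0],[0,0,0,0,0,0],[0,0,0,0,0,0],[0,0,0,0,0,0]]' 40; python3 -m jog '[[0,0,-4,0,0,0],[0,0,-8,0,0,0],[0,0,-12,0,0,0],[0,0,-14,0,0,0],[0,0,-14,0,0,0],[0,0,-14,0,0,0]]'; python3 - <<'E'
from h import *
c=snap("wrist","w_r1d");im=c["img"].astype(int)
print(proj(c,[.4828,.0983,.189]),proj(c,[.4828,.0983,.183]))
g=im.mean(2).astype(int);p=proj(c,[.4828,.0983,.189]).astype(int)
for r in range(p[1]-22,p[1]+24,2):print(r,' '.join('%3d'%v for v in g[r,p[0]-24:p[0]+24:2]))
E
```

```text
time_s: 65.75
ee_pos: [0.4831, 0.0984, 0.3563]
eef_rot: [3.141, -0.0, -2.942]
force: [-1.9, 1.6, -2.9]
grip_width: 0.0171
grip_force: 35.0
time_s: 66.25
ee_pos: [0.4832, 0.0983, 0.3567]
eef_rot: [-3.142, 0.0, -2.942]
force: [-0.9, 0.2, -0.2]
grip_width: 0.0373
grip_force: 0.0
time_s: 66.85
ee_pos: [0.4831, 0.0983, 0.496]
eef_rot: [-3.142, -0.0, -2.942]
force: [-0.4, -0.7, -1.7]
grip_width: 0.0376
grip_force: 0.0
[322.78913737 202.87335119] [322.78881135 201.31301164]
180 132 131 131 128 131 129 131 125 133 127 128 127 126 127 127 127 128 128 123 125 122 125 126 145
182 135 129 129 129 127 127 128 130 129 130 130 129 127 128 127 126 125 122 126 125 124 122 126 151
184 131 131 130 130 130 131 128 131 129 129 128 130 128 128 124 128 122 129 125 126 125 124 130 148
186 128 131 127 133 129 127 131 131 128 127 128 123 126 127 127 127 128 127 128 127 125 123 136 152
188 127 131 133 130 132 130 131 130 131 127 125 123 124 116 122 127 128 126 127 123 122 125 140 155
190 130 134 132 132 133 129 133 130 129 126 115 141  76 106  84 112 128 129 127 165 177 119 137 154
192 131 132 129 131 128 134 
[... 971 characters left out ...]

212 153 153 151 151 151 150 146 145 148 142 138 140 137 134 140 135 140 128 132 133 134 153 208 225
214 149 151 151 153 156 156 150 157 151 153 150 148 147 147 144 146 147 148 149 140 156 213 227 212
216 153 147 150 152 151 153 154 157 153 156 158 155 154 155 155 150 147 143 143 154 214 227 213 166
218 145 147 143 145 142 144 143 148 150 150 152 154 151 154 159 154 150 148 149 201 226 213 149 143
220 140 142 144 146 147 145 144 135 135 138 144 146 146 151 150 154 152 156 188 223 220 169 146 147
222 134 136 135 140 141 144 145 139 141 141 139 134 134 136 133 141 143 161 218 223 179 151 156 153
224 133 133 128 130 128 131 132 133 136 143 145 139 137 136 133 135 129 194 227 206 145 146 147 150
```

```bash
python3 -m jog '[[0,0,4,0,0,0],[0,0,8,0,0,0],[0,0,10,0,0,0],[0,0,10.3,0,0,0],[0,0,10.3,0,0,0],[0,0,10.3,0,0,0],[0,0,10.3,0,0,0],[0,0,10.3,0,0,0]]' 0 10;  python3 -m jog '[[0,0,0.2,0,0,0],[0,0,0.3,0,0,0],[0,0,0.3,0,0,0]]'; python3 -m jog '[[0,0,0.2,0,0,0],[0,0,0.2,0,0,0]]';python3 -m jog '[[0,0,0.2,0,0,0],[0,0,0.2,0,0,0]]'
```

```text
time_s: 67.7
ee_pos: [0.4832, 0.0984, 0.3944]
eef_rot: [-3.141, 0.001, -2.942]
force: [-0.6, 0.9, 0.1]
grip_width: 0.0003
grip_force: 0.0
time_s: 68.0
ee_pos: [0.4831, 0.0983, 0.3905]
eef_rot: [-3.142, -0.0, -2.942]
force: [0.4, -0.3, 0.1]
grip_width: 0.0008
grip_force: 0.0
time_s: 68.2
ee_pos: [0.4831, 0.0983, 0.3883]
eef_rot: [3.142, -0.0, -2.942]
force: [0.1, 0.1, 0.4]
grip_width: 0.0004
grip_force: 0.0
time_s: 68.4
ee_pos: [0.4831, 0.0983, 0.3864]
eef_rot: [3.142, -0.0, -2.942]
force: [-0.2, -0.8, 0.4]
grip_width: 0.0005
grip_force: 0.0
```

```bash
python3 -m jog '[[0,0,-4,0,0,0],[0,0,-8,0,0,0],[0,0,-10.5,0,0,0],[-3,-1,-10.5,0,0,0.1],[-7,-2,-10.5,0,0,0.2],[-11,-3,-10.5,0,0,0.2],[-13.4,-4,-10.5,0,0,0.2],[-13.4,-4,-10.5,0,0,0.2]]' 50;  python3 -m jog '[[0,0,0,0,0,0],[0,0,0,0,0,0],[0,0,0,0,0,0]]';python3 - <<'E'
from h import *
c=snap("wrist","w_rod3");im=c["img"]
m=cv2.inRange(im,(205,205,205),(255,255,255))
print("pred",proj(c,[.6343,.028,.187]))
for k in cv2.findContours(m,cv2.RETR_EXTERNAL,cv2.CHAIN_APPROX_NONE)[0]:
    a=cv2.contourArea(k)
    if 15<a<300:
        (u,v),r=cv2.minEnclosingCircle(k)
        X=ray(c,(u,v),.187);print((round(u),round(v)),round(r,1),a,X.round(4))
print(delta(.6343,.028,.43,np.pi,2*np.pi))
E
```

```text
time_s: 69.2
ee_pos: [0.6246, 0.0851, 0.4897]
eef_rot: [-3.141, -0.002, 3.14]
force: [-1.0, -0.0, -0.3]
grip_width: 0.047
grip_force: 0.0
time_s: 69.5
ee_pos: [0.6217, 0.086, 0.4923]
eef_rot: [3.142, 0.001, -3.141]
force: [0.6, 0.9, 0.2]
grip_width: 0.0473
grip_force: 0.0
pred [261.37767082 216.25001071]
(336, 384) 9.1 56.5 [0.8263 0.1005 0.187 ]
(256, 380) 8.3 82.0 [0.8215 0.0122 0.187 ]
(329, 356) 3.4 17.5 [0.7899 0.0926 0.187 ]
(312, 278) 5.1 22.5 [0.6991 0.0747 0.187 ]
(352, 278) 7.2 41.0 [0.6985 0.1145 0.187 ]
(608, 275) 9.7 32.5 [0.6953 0.3689 0.187 ]
(42, 274) 6.6 20.0 [ 0.6941 -0.193   0.187 ]
(536, 283) 29.1 163.5 [0.7041 0.2993 0.187 ]
(332, 250) 11.5 102.5 [0.6691 0.0949 0.187 ]
(512, 254) 19.5 234.5 [0.6725 0.2706 0.187 ]
(261, 216) 5.1 61.5 [0.6341 0.0276 0.187 ]
(100, 161) 10.0 25.0 [ 0.5823 -0.1144  0.187 ]
(124, 154) 9.6 52.0 [ 0.5764 -0.0919  0.187 ]
(137, 137) 7.8 40.5 [ 0.5612 -0.0785  0.187 ]
(146, 137) 9.9 63.0 [ 0.5609 -0.0707  0.187 ]
(171, 128) 26.4 298.5 [ 0.5538 -0.0474  0.187 ]
(304, 101) 3.8 37.0 [0.5308 0.0696 0.187 ]
(324, 93) 5.0 30.0 [0.5243 0.0871 0.187 ]
(349, 91) 3.8 35.0 [0.5226 0.1082 0.187 ]
(148, 90) 16.8 193.0 [ 0.5219 -0.0631  0.187 ]
(132, 89) 16.0 241.0 [ 0.5211 -0.0762  0.187 ]
(195, 74) 12.1 72.5 [ 0.5087 -0.0216  0.187 ]
(340, 41) 6.2 103.5 [0.4838 0.1005 0.187 ]
(147, 32) 14.5 105.5 [ 0.4775 -0.0576  0.187 ]
(array([-1.251e+00, -5.794e+00,  6.236e+00,  0.000e+00,  1.000e-03,
        0.000e+00]), array([ 0.08,  0.44,  1.14, -0.  ,  1.57, -1.49]))
```

```bash
python3 -m jog '[[-0.6,-3,0,0,0,0],[-1.25,-5.8,0,0,0,0],[-1.25,-5.8,1,0,0,0],[-1.25,-5.8,3,0,0,0],[-1.25,-5.8,5,0,0,0],[-1.25,-5.8,6.2,0,0,0],[-1.25,-5.8,6.2,0,0,0]]';  python3 -m jog '[[0,0,2,0,0,0],[0,0,4,0,0,0],[0,0,6,0,0,0],[0,0,7.8,0,0,0],[0,0,7.8,0,0,0],[0,0,7.8,0,0,0]]'; python3 -m jog '[[0,0,0,0,0,0],[0,0,0,0,0,0],[0,0,0,0,0,0],[0,0,0,0,0,0],[0,0,0,0,0,0],[0,0,0,0,0,0]]' 0 35
```

```text
time_s: 70.25
ee_pos: [0.6347, 0.0283, 0.4281]
eef_rot: [3.141, -0.003, -3.141]
force: [0.8, 0.2, 0.3]
grip_width: 0.047
grip_force: 0.0
time_s: 70.85
ee_pos: [0.635, 0.0279, 0.353]
eef_rot: [-3.142, 0.001, 3.141]
force: [0.3, 0.4, -0.3]
grip_width: 0.0468
grip_force: 0.0
time_s: 71.45
ee_pos: [0.6349, 0.0274, 0.352]
eef_rot: [-3.141, 0.001, 3.141]
force: [0.5, -3.7, 2.0]
grip_width: 0.0174
grip_force: 35.0
```

```bash
python3 -m jog '[[0,0,-1.5,0,0,0],[0,0,-3,0,0,0],[0,0,-4.5,0,0,0],[0,0,-6,0,0,0],[0,0,-8,0,0,0],[0,0,-10,0,0,0],[0,0,-12,0,0,0],[0,0,-12,0,0,0]]'; python3 -m jog '[[0,0,-2,0,0,0],[0,0,-4,0,0,0],[4,0,-4.3,0,0,-0.07],[8,0.5,-4.3,0,0,-0.14],[12,1,-4.3,0,0,-0.2],[16,2,-4.3,0,0,-0.2],[20,2.5,-4.3,0,0,-0.2],[21.5,2.8,-4.3,0,0,-0.2]]';python3 -m jog '[[0,0,0,0,0,0],[0,0,0,0,0,0],[0,0,0,0,0,0]]'; cat >> h.py <<'E'
def tipview(X):
    c=ctrl.camera("wrist");o=ctrl.get_obs();R=Ro.from_euler("xyz",o["eef_rot"]);im=c["img"].astype(int)
    tip=R.apply([0,0,.1804+.1600])+o["ee_pos"];p=proj(c,tip);h=proj(c,X)
    print("tip nominal",tip.round(4),p.round(1),"hole px",h.round(1),"F",o["force"].round(1));print(delta(X[0],X[1],.51,np.pi+.2,2*np.pi)[0])
    u=int(p[0])-12
    print("cols",u,u+25)
    for r in range(int(min(p[1],h[1]))-10,int(max(p[1],h[1]))+12):print(r,' '.join('%3d'%v for v in im[r,u:u+25,2]))
E
python3 -c "
from h import *
tipview([.4180,.0561,.150])"
```

```text
time_s: 72.25
ee_pos: [0.6345, 0.028, 0.4758]
eef_rot: [3.141, 0.006, -3.142]
force: [-0.1, -0.1, -1.4]
grip_width: 0.017
grip_force: 35.0
time_s: 73.05
ee_pos: [0.4171, 0.0563, 0.5148]
eef_rot: [3.141, 0.001, -2.941]
force: [0.4, -0.5, -1.2]
grip_width: 0.0172
grip_force: 35.0
time_s: 73.35
ee_pos: [0.4207, 0.0557, 0.5143]
eef_rot: [3.141, -0.001, -2.942]
force: [-0.1, -0.6, -1.2]
grip_width: 0.0173
grip_force: 35.0
tip nominal [0.4204 0.0557 0.1738] [322.8 195. ] hole px [323.5 188.2] F [-0.6  0.4 -1.6]
[ 0.261  0.095  0.416  0.    -0.001 -0.001]
cols 310 335
178 122 108  80  73  75  79  73  72  73  76  77  72  70  75  73  74  70  77  73  73  75  72  78  75  70
179 119 105  80  73  76  77  73  72  73  77  77  74  76  72  75  74  77  76  75  74  75  70  72  72  74
180 120 108  87  73  74  73  75  72  74  74  78  74  73  73  75  72  74  73  73  74  74  73  74  72  73
181 121 109  87  76  73  75  79  76  72  76  74  74  75  73  70  71  69  71  72  74  71  74  69  70  75
182 122 110  90  73  71  74  74  73  74  75  74  71  69  72  74  77  75  72  72  73  71  74  77  75  72
183 120 112 
[... 1679 characters left out ...]
 135 152 143 136 125 115 111 111 110 108  97  72  70  71  72  71  70  72  76
200 120 118  95  76  75  87 137 156 143 137 122 116 113 112 111 108 100  78  78  76  73  70  73  73  70
201 124 113  90  77  73  92 134 152 142 133 124 116 110 109 108 107  98  78  74  70  69  75  74  74  72
202 120 115  95  78  73  85 132 152 146 132 125 116 111 115 111 112 105  84  76  74  74  73  67  78  75
203 122 117  94  73  73  86 132 155 141 136 121 115 111 109 107 108 103  84  71  71  76  74  72  68  72
204 119 118  96  76  71  89 135 155 147 131 124 123 112 110 110 109 100  82  73  71  73  74  73  73  72
205 122 115  94  73  75  85 132 150 143 133 127 117 112 116 109 109 107  85  73  74  72  74  71  76  71
```

```bash
python3 -m jog '[[0.11,0.32,0,0,0,0],[0.11,0.32,0.5,0,0,0],[0.11,0.32,1.5,0,0,0],[0.11,0.32,2.5,0,0,0],[0.12,0.31,3.5,0,0,0],[0.12,0.3,4.5,0,0,0],[0.12,0.3,4.5,0,0,0]]'; python3 -m jog '[[0.02,-0.02,1,0,0,0],[0.03,-0.04,2,0,0,0],[0.04,-0.06,3,0,0,0],[0.05,-0.08,4,0,0,0],[0.05,-0.08,4,0,0,0]]'
```

```text
time_s: 74.1
ee_pos: [0.4181, 0.0585, 0.4681]
eef_rot: [3.141, -0.002, -2.942]
force: [1.7, 0.5, -1.9]
grip_width: 0.0169
grip_force: 35.0
time_s: 74.6
ee_pos: [0.4177, 0.0576, 0.4282]
eef_rot: [3.141, -0.002, -2.942]
force: [0.4, -0.3, -0.9]
grip_width: 0.0172
grip_force: 35.0
```

```bash
python3 -m jog '[[0,-0.03,1.5,0,0,0],[0,-0.06,3,0,0,0],[0,-0.08,4.5,0,0,0],[0,-0.1,5.5,0,0,0],[0,-0.11,6.2,0,0,0],[0,-0.11,6.2,0,0,0]]'; python3 -m jog '[[0,-0.02,0.4,0,0,0],[0,-0.03,0.8,0,0,0],[0,-0.03,1.1,0,0,0],[0,-0.03,1.1,0,0,0]]'; python3 -m jog '[[0,0,0,0,0,0],[0,0,0,0,0,0],[0,0,0,0,0,0],[0,0,0,0,0,0],[0,0,0,0,0,0]]' 40; python3 -m jog '[[0,0,-4,0,0,0],[0,0,-7,0,0,0],[0,0,-7,0,0,0],[0,0,-7,0,0,0]]';python3 -m jog '[[0,0,0,0,0,0],[0,0,0,0,0,0],[0,0,0,0,0,0],[0,0,2,0,0,0],[0,0,3.2,0,0,0],[0,0,3.4,0,0,0],[0,0,3.4,0,0,0]]' 0 10;python3 -m jog '[[0,0,0.2,0,0,0],[0,0,0.4,0,0,0],[0,0,0.4,0,0,0]]'
```

```text
time_s: 75.2
ee_pos: [0.4181, 0.0565, 0.3672]
eef_rot: [3.141, -0.001, -2.942]
force: [-1.0, 0.4, -2.4]
grip_width: 0.0172
grip_force: 35.0
time_s: 75.6
ee_pos: [0.418, 0.0563, 0.3563]
eef_rot: [3.141, -0.0, -2.942]
force: [-0.4, 1.8, -1.8]
grip_width: 0.0173
grip_force: 35.0
time_s: 76.1
ee_pos: [0.4181, 0.0562, 0.3567]
eef_rot: [-3.142, 0.0, -2.942]
force: [0.4, 0.3, 0.3]
grip_width: 0.0374
grip_force: 0.0
time_s: 76.5
ee_pos: [0.418, 0.0562, 0.4266]
eef_rot: [-3.141, 0.001, -2.942]
force: [0.1, -0.5, -0.9]
grip_width: 0.0373
grip_force: 0.0
time_s: 77.2
ee_pos: [0.4182, 0.0562, 0.3925]
eef_rot: [3.141, -0.001, -2.942]
force: [0.9, -0.7, -0.2]
grip_width: 0.0005
grip_force: 0.0
time_s: 77.5
ee_pos: [0.4181, 0.0562, 0.3887]
eef_rot: [-3.142, 0.0, -2.942]
force: [0.2, -0.2, 0.3]
grip_width: 0.0008
grip_force: 0.0
```

```bash
python3 -m jog '[[0,0,0.2,0,0,0],[0,0,0.2,0,0,0]]' | grep -E "ee_pos|force"; python3 -m jog '[[0,0,0.15,0,0,0],[0,0,0.15,0,0,0]]'| grep -E "ee_pos|force"; python3 -m jog '[[0,0,0.1,0,0,0],[0,0,0.1,0,0,0]]'| grep -E "ee_pos|force"
```

```text
ee_pos: [0.4181, 0.0562, 0.3865]
force: [-0.1, -1.0, 1.0]
grip_force: 0.0
ee_pos: [0.4181, 0.0562, 0.385]
force: [0.5, 0.2, -0.9]
grip_force: 0.0
ee_pos: [0.4181, 0.0562, 0.384]
force: [-0.1, 0.1, 0.3]
grip_force: 0.0
```

```bash
python3 -m jog '[[0,0,-4,0,0,0],[0,0,-8,0,0,0],[0,0,-12,0,0,0],[5,0,-12,0,0,0],[7,0,-12,0,0,0],[7,0,-12,0,0,0],[7,0,-12,0,0,0]]' 40 | tail -5; python3 - <<'E'
from h import *
c=snap("wrist","w_end");im=c["img"]
for X in([.4828,.0983],[.4180,.0561]):
    print("pred .189",proj(c,[*X,.189]).round(1),".20",proj(c,[*X,.20]).round(1),".175",proj(c,[*X,.175]).round(1))
m=cv2.inRange(im,(200,200,200),(255,255,255))
for k in cv2.findContours(m,cv2.RETR_EXTERNAL,cv2.CHAIN_APPROX_NONE)[0]:
    a=cv2.contourArea(k)
    if 30<a<700:
        (u,v),s,t=cv2.fitEllipse(k)if len(k)>4 else ((0,0),0,0)
        if 200<u<440 and v<330:print((round(u,1),round(v,1)),np.round(s,1),a)
s=ctrl.camera("scene");t=ctrl.camera("top");pickle.dump((s,t),open("fin.pkl","wb"))
for X in([.4828,.0983],[.4180,.0561]):
    for z in(.159,.189):print("scene",z,proj(s,[*X,z]).round(1),"top",proj(t,[*X,z]).round(1))
E
```

```text
ee_pos: [0.3495, 0.0423, 0.5044]
eef_rot: [-3.141, 0.001, -2.942]
force: [0.3, -1.0, -0.1]
grip_width: 0.0373
grip_force: 0.0
pred .189 [349.2 328. ] .20 [350.  334.7] .175 [348.2 320.1]
pred .189 [322.7 267. ] .20 [322.7 271.9] .175 [322.7 261.1]
(335.3, 281.0) [16.3 17.7] 224.0
(324.5, 267.9) [7.9 9. ] 53.5
(224.9, 259.6) [17.6 33.2] 261.5
(229.6, 238.5) [14.1 15.3] 99.5
(205.5, 229.0) [12.2 24.1] 183.0
scene 0.159 [282.3 144.8] top [240.3 204.4]
scene 0.189 [281.9 136.9] top [238.1 204. ]
scene 0.159 [274.7 155.1] top [254.4 225.1]
scene 0.189 [274.1 146.9] top [252.5 225.3]
```

```bash
python3 -m jog '[[-4,1,0,0,0,0],[-7.2,2.85,0,0,0,0],[-7.2,2.85,0,0,0,0],[-7.2,2.85,0,0,0,0],[-7.2,2.85,0,0,0,0]]' | tail -5; python3 - <<'E'
from h import *
c=snap("wrist","w_end2");im=c["img"]
for X in([.4828,.0983],[.4180,.0561]):
    print([proj(c,[*X,z]).round(1).tolist() for z in(.175,.189,.2)])
m=cv2.inRange(im,(200,200,200),(255,255,255))
for k in cv2.findContours(m,cv2.RETR_EXTERNAL,cv2.CHAIN_APPROX_NONE)[0]:
    a=cv2.contourArea(k)
    if 30<a<700 and len(k)>4:
        (u,v),s,t=cv2.fitEllipse(k)
        if 200<u<440 and v<330:print((round(u,1),round(v,1)),np.round(s,1),a)
E
```

```text
ee_pos: [0.4143, 0.0843, 0.504]
eef_rot: [-3.142, -0.001, -2.942]
force: [-0.3, 0.6, 1.6]
grip_width: 0.0376
grip_force: 0.0
[[322.9, 261.8], [322.9, 267.7], [322.9, 272.7]]
[[294.5, 195.9], [293.2, 199.2], [292.2, 202.1]]
(383.5, 279.4) [ 49.6 107.4] 75.5
(324.7, 268.7) [7.4 8.7] 48.5
(343.8, 253.6) [ 5.3 21. ] 47.5
(310.2, 222.6) [17.2 18.5] 248.5
(295.5, 200.6) [8.4 9.2] 59.0
(309.0, 171.2) [ 3.  16.5] 33.5
(291.3, 152.0) [6.3 6.7] 32.0
```

```bash
python3 -m jog '[[-4,0,0,0,0,0],[-7,0,0,0,0,0],[-7,0,2,0,0,0],[-7,0,6,0,0,0],[-7,0,10,0,0,0],[-7,0,13,0,0,0],[-7,0,15,0,0,0],[-7,0,15,0,0,0]]' 40 | grep -E "ee_pos|^force"; python3 -m jog '[[0,0,0,0,0,0],[0,0,0,0,0,0],[0,0,0,0,0,0],[0,0,0,0,0,0],[0,0,0,0,0,0],[0,0,0,0,0,0]]' 0 20 | grep -E "ee_pos|force|width"; python3 -m jog '[[0,0,0.05,0,0,0],[0,0,0.1,0,0,0],[0,0,0.1,0,0,0]]'| grep -E "ee_pos|^force";python3 -m jog '[[0,0,0.05,0,0,0],[0,0,0.05,0,0,0]]'| grep -E "ee_pos|^force"
```

```text
ee_pos: [0.4824, 0.0979, 0.3523]
force: [-0.2, 0.2, 0.3]
ee_pos: [0.4831, 0.0985, 0.3549]
force: [-0.3, 0.4, 6.2]
grip_width: 0.0173
grip_force: 20.0
ee_pos: [0.4832, 0.0985, 0.3545]
force: [-1.3, -0.3, 12.4]
ee_pos: [0.4832, 0.0985, 0.3543]
force: [-1.4, 0.2, 14.9]
```

```bash
python3 -m jog '[[0,0,-0.15,0,0,0],[0,0,-0.15,0,0,0]]' | grep -E "ee_pos|^force"; python3 -m jog '[[0,0,0,0,0,0],[0,0,0,0,0,0],[0,0,0,0,0,0],[0,0,0,0,0,0],[0,0,-4,0,0,0],[0,0,-9,0,0,0],[0,0,-15,0,0,0],[0,0,-15,0,0,0]]' 40 | grep -E "ee_pos|^force"; python3 -m jog '[[4,-1.5,0,0,0,0],[7,-2.85,0,0,0,0],[7,-2.85,0,0,0,0],[7,-2.85,0,0,0,0],[7,-2.85,0,0,0,0]]' | grep -E "ee_pos|^force"; python3 - <<'E'
from h import *
c=snap("wrist","w_end3");im=c["img"]
for X in([.4828,.0983],[.4180,.0561]):
    print([proj(c,[*X,z]).round(1).tolist() for z in(.175,.189,.2)])
m=cv2.inRange(im,(200,200,200),(255,255,255))
for k in cv2.findContours(m,cv2.RETR_EXTERNAL,cv2.CHAIN_APPROX_NONE)[0]:
    a=cv2.contourArea(k)
    if 30<a<120 and len(k)>4:
        (u,v),s,t=cv2.fitEllipse(k)
        if 200<u<440 and v<330:print((round(u,1),round(v,1)),np.round(s,1),a)
E
```

```text
ee_pos: [0.4831, 0.0985, 0.3549]
force: [0.2, 0.3, 6.4]
ee_pos: [0.4825, 0.0984, 0.5096]
force: [-0.2, -0.1, -0.7]
ee_pos: [0.4206, 0.0569, 0.5038]
force: [0.1, -0.0, 0.2]
[[349.3, 261.1], [350.4, 267.0], [351.4, 272.0]]
[[322.4, 195.1], [322.4, 198.4], [322.4, 201.2]]
(353.7, 282.9) [ 9.7 23. ] 44.0
(351.6, 268.5) [7.5 7.5] 42.0
(324.3, 200.0) [8.4 9.3] 60.0
(332.9, 170.3) [ 3.3 16.7] 38.0
(353.6, 151.0) [6.3 6.6] 31.0
```

```bash
python3 -c "
from station import ctrl
print(ctrl.hand_in())"
```

```text
the job is handed in; nothing more can be done
None
```

The valve pack is assembled on the inlet section: seal, blue section, seal, red section, seal, blue end cover, with hole readings within about 1 mm of each other. Both tie rods are threaded through, their tops read at home height within about 2 mm (I press-tested only one), and the job is handed in with the robot clear of everything.

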